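# Release the ratchet of a mould press and take the mould out to dry

## Robot

A 7-joint arm with a two-finger parallel gripper is mounted at the origin on the work surface. World frame = base frame: x ahead of the robot, y to its left, z up, the work surface at z = 0. Lengths are in m, angles in rad, forces in N, time in s.
With the tool pointing down it reaches from about 0.425 to 0.875 m from the base axis. Payload 8.4 kg.
Tool frame: the origin (TCP) lies midway between the tips of the shut fingers; the grasp point (between the pads) lies env.grip_point_offset behind it (env.grip_point_offset is the distance from the TCP to the grasp point, in m); z points along the fingers, y is the direction in which the jaws open and shut (so a half turn about z gives the same grasp; the last joint's range is limited). The gripper opens to 85 mm and grips with 20 to 120 N. Pads are 22 mm wide; open, the fingers measure 114 mm over their backs; the gripper's body (76 mm by 85 mm) begins 54 mm behind the grasp point. The pads swing forward as they close: fully open they stand 13 mm farther back than shut.
Start: joints at [-1.401, 0.333, 0.04, 1.465, -0.013, 1.343, -0.059], TCP at [0.173, 0.627, 0.231] pointing down, gripper open.
Joint ranges: [-2.58, 2.58], [-0.38, 2.09], [-1.3, 1.39], [0.25, 2.4], [-1.5, 4.64], [0.08, 2.09], [-2.65, 2.65]. Speed limits (rad/s): [2.22, 2.22, 2.79, 2.79, 3.14, 3.14, 3.14].

## Interface

Orientations are given as a unit quaternion [x, y, z, w].
In Python, from bench import env, readout, viewer, workorder gives the robot as it stands. The module is installed in compiled form; this text tells all that it offers. Calls block until the motion is done:
- env.move_to(position, orientation): joint-space move of the TCP to a pose.
- env.move_linear(position, vel=0.15, ori=None): straight line of the TCP; ori=None keeps the orientation; vel is the mean speed in m/s.
- env.movej(angles): joint-space move.
- env.move_gripper(opening, force=None): finger opening in m; force is the grip in N (None keeps the last); returns when the fingers have stopped.
- env.hold(seconds).
- env.inverse_kinematics(position, orientation): joint angles nearest the present ones, or None.
- readout.sense(): the state.
- viewer.get_image(name): name is "side" or "top"; returns a dict with "image" (480x640x3 uint8, blue, green, red), "K" (3x3 intrinsics, pixels), "pose" (4x4, takes a point from camera to world coordinates). Camera axes: x right, y up, looking along -z (the intrinsics and any distortion apply to the point x, -y, -z); pixel columns grow to the right and rows downward; lengths in m; the calibration is good to about 2 mm. A picture is of the moment at which its call begins. There is no depth.
A pose or a line that the arm cannot do raises env.IKError and nothing moves.
- workorder.finish_job(): hands the job in, once; it reports no verdict.
The state is a dict: "time": time; "q": joint angles; "qd": joint speeds; "joint_efforts": joint torques, N m; "tcp_pos": TCP position; "eef_rot": TCP orientation; "contact_force": force on the tool from outside, world axes, zero at the start; "moment": the same for the moment, N m; "width": finger opening in m.
Only numpy, scipy, OpenCV 4.12 (cv2) and the standard library are available. Lean on these libraries where they do the work, as an engineer would, in place of code of your own. Each camera call takes 0.05 s, during which the arm holds its last target.

## Task

The pressing in the bench press is done. Throw the ratchet pawl right over, clear of the toothed wheel, until it lies back on its stop; then wind the crank backward until the platen is fully up, draw the plaster mould out of the front of the press and set it down gently, flat and same side up, in the middle of the empty drying rack. Leave the pawl thrown back and the platen up, do not pull the mould out before the platen is up, and do not disturb the other mould or anything else on the bench.

Things in the scene. Friction and masses are not known exactly. Their poses are not given: they have to be found in the camera images.
- press: Green press, fixed. Origin: centre of the underside of its base, on the table (base 200 mm wide in y, 254 over its low feet, 135 mm deep in x); z up. Own -x is the front, where the mould comes out; it faces the robot's left. Two 24 mm columns at x 0, y +-74 mm carry a crosshead (x +-22 mm, y +-92 mm, z 150 to 176 mm). The crankshaft runs along y: crank at the +y end, ratchet wheel (84 mm diameter) and pawl at the -y end.
- ram_top (a point): Top of the 20 mm square steel ram, which stands up out of the gear housing in the middle of the crosshead (housing: press x -16 to 30 mm, y +-28 mm, up to z 214 mm). At press z 242 mm when shut, 278 mm with the platen fully up.
- bed (a point): Middle of the front edge of the mould's steel bed, at its top: press x -68, y 0, z 30 mm. The mould stands on the bed between two low side guides (5 mm high, 59 mm apart, only from x -35 to 35 mm) and against a rear stop 6 mm high. Nothing stops it at the front: it draws out level along press -x.
- pawl (a joint): Angle of the ratchet pawl, rad. -0.05 to 0.15: tip down in the teeth, where it stops the wheel turning backward. Grows as the pawl is lifted; 1.6 is straight up; 2.3 is right over, lying back on its stop, held there by its weight. Let go below about 1.5 it falls back into the teeth. No spring: under 3 N at its finger pin.
- pawl_pin (a point): Middle of the pawl's finger pin: round steel, 10 mm diameter, parallel to press y, standing out 36 mm from the pawl's outer (-y) face; this point is 21 mm out from that face. It moves on a circle of 40 mm radius about pawl_pivot. The pawl's tip reaches 12 mm beyond the pin.
- pawl_pivot (a point): Point on the pawl's pivot axis (parallel to press y), in the same upright plane as pawl_pin; at press x 70, y -130, z 244 mm. With the pawl in the teeth the pin lies level with it, 40 mm to the front (press -x); lifting carries the pin up, over the top and back towards press +x. A bracket stands just inboard of the pawl, up to z 256 mm.
- crank (a joint): Angle of the crankshaft with its ratchet wheel, rad. Grows as it turns backward (press opens): the handle goes up at the front, over the top towards press +x and down at the rear. Starts between 0 and 0.8, press shut; end stop at 4.0, platen fully up. Stays where left; 3 to 8 N at the handle.
- crank_handle (a point): Middle of the crank handle: a freely spinning black cylinder, 22 mm diameter, 70 mm long, parallel to press y. It circles crank_axis at 60 mm radius: with the crank at angle c it lies 60*sin(c - 2.0) mm towards press +x of the axis and 60*cos(c - 2.0) mm above it. The crank arm is at its inner (-y) end, 37 mm from this point.
- crank_axis (a point): Point on the crankshaft's axis, in the upright plane through the middle of the handle: press x 18, y 150, z 198 mm. Shaft and crank arm end 37 mm short of this plane.
- platen (a joint): Height of the platen above its lowest place, m, geared to the crank (9 mm per rad): 0 to 0.007 shut on the mould, 0.036 fully up. Steel plate 50 mm deep in x, 84 mm wide, with a soft 14 mm rubber pad under it. Fully up, the pad's underside is 109 mm above the table, 29 mm above the mould, and covers press x +-25 mm.
- mould_center (a point): Centre of the plaster mould in the press: an off-white block in two halves with a seam, 90 mm long in its own x, 56 mm wide in y, 50 mm high, about 0.4 kg. It starts square in the press, its centre at press x -10, z 55 mm, so it spans press x -55 to 35 mm; its -x end sticks out 33 mm in front of the crosshead.
- rack_free_top (a point): Centre of the top of the empty drying rack: a wooden slatted rack, 130 mm in its own x by 150 mm in y, top 20 mm above the table, fixed. It is to the left or the right of the press.
- rack_used_top (a point): Centre of the top of the other, identical drying rack, on which the other mould is drying.
- dry_mould_center (a point): Centre of the other plaster mould, 76 x 62 x 42 mm, which lies on the used rack and stays there.
- mug_center (a point): Blue mug with brushes, 80 mm diameter, 210 mm high with its brushes; point 45 mm up its axis. Leave alone.
- doll_head_center (a point): White doll's head on its shoulders, 76 mm diameter, 126 mm high; point 60 mm up. Leave alone.
- tub_center (a point): Open white plastic tub, 85 x 105 mm, 55 mm high; its centre. Leave alone.
- spray: Spray can, 66 mm diameter, 195 mm high; origin at the centre of its foot. Leave alone.
- jar: Paint jar, 52 mm diameter, 60 mm high; origin at the centre of its foot. Leave alone.
- spatula: Modelling spatula, 170 mm, lying flat on the table; origin under its middle. Leave alone.
- brush: Brush, 160 mm, lying flat on the table; origin under its middle. Leave alone.
Mind the look-alikes: they are no part of the job. Leave any red look-alike of the part that bears rack_free_top alone. Leave any red look-alike of the part that bears mould_center alone.

How it is judged:
By the outcome, as a careful person would: the job done as asked, in the order asked, and still so for the second after the job is handed in, with the robot touching nothing.
It also fails if it takes over 72 s, if anything falls off the work surface, if the arm or the gripper's body presses on something with over 40 N, if the wrist force passes 120 N, or if a joint passes its speed limit or range.

## Working session

There is one attempt and no reset: what is moved stays moved. The work goes in short steps, each a Python script; the robot and the scene stay as the last script left them, time stands still between calls to the robot, and variables do not carry over. Pictures are saved under pics/ and viewed, and the job is handed in when it is done.

```bash
ls; mkdir -p pics; python3 - <<'E'
from bench import env, readout, viewer
import cv2,numpy as np
np.set_printoptions(precision=4,suppress=True)
for n in("side","top"):
    d=viewer.get_image(n); cv2.imwrite(f"pics/{n}0.png",d["image"]); print(n,{k:v for k,v in d.items() if k!="image"})
print(env.grip_point_offset); print(readout.sense())
E
```

```text
pics
side {'K': array([[453.1995,   0.    , 317.7117],
       [  0.    , 453.1995, 243.1873],
       [  0.    ,   0.    ,   1.    ]]), 'pose': array([[-0.9848,  0.1028, -0.1403,  0.38  ],
       [-0.173 , -0.4937,  0.8523,  0.8124],
       [ 0.0183,  0.8635,  0.5039,  0.653 ],
       [ 0.    ,  0.    ,  0.    ,  1.    ]])}
top {'K': array([[542.9988,   0.    , 323.532 ],
       [  0.    , 542.9988, 239.968 ],
       [  0.    ,   0.    ,   1.    ]]), 'pose': array([[ 0.0268,  0.9985, -0.0486,  0.4432],
       [-0.9995,  0.026 , -0.0165, -0.0036],
       [-0.0152,  0.049 ,  0.9987,  1.3543],
       [ 0.    ,  0.    ,  0.    ,  1.    ]])}
0.0187
{'time': 0.1, 'q': array([-1.4012,  0.3339,  0.0399,  1.4662, -0.0134,  1.3433, -0.0585]), 'qd': array([ 0.    , -0.0004, -0.0008, -0.0048, -0.0008,  0.0007, -0.0007]), 'joint_efforts': array([  0.0044, -66.001 ,   1.3706, -40.6473,   0.017 ,   0.009 ,
        -0.    ]), 'tcp_pos': array([0.1725, 0.6263, 0.2305]), 'eef_rot': array([ 0.134 ,  0.991 , -0.0007, -0.0001]), 'contact_force': array([0.3563, 0.1228, 0.0773]), 'moment': array([-0.0387, -0.0276,  0.0047]), 'width': 0.0849493454420683}
```

View pics/side0.png

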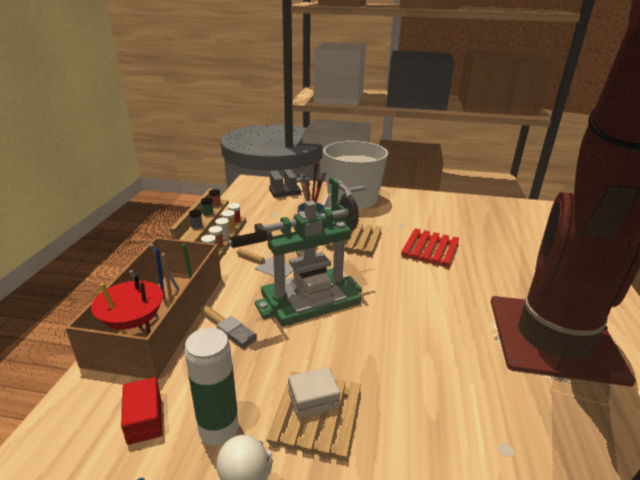

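View pics/top0.png

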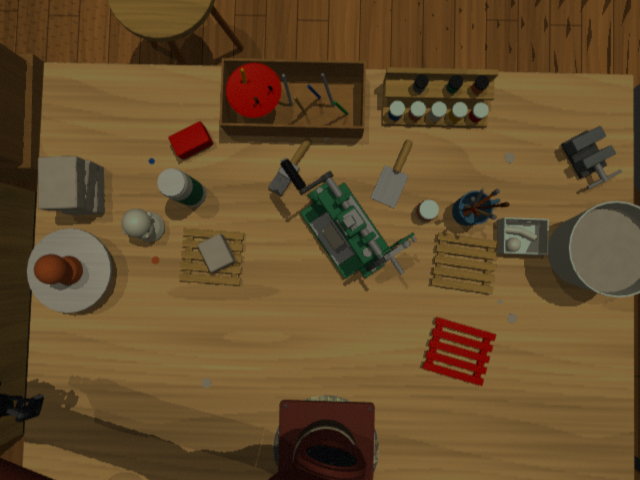

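```bash
python3 - <<'E'
import cv2
t=cv2.imread("pics/top0.png");s=cv2.imread("pics/side0.png")
cv2.imwrite("pics/tc.png",cv2.resize(t[130:300,260:430],None,fx=4.4,fy=3.5*1.257/1.257*1.0 and 3.5,interpolation=cv2.INTER_CUBIC) if 0 else cv2.resize(t[140:290,260:430],None,fx=4,fy=4,interpolation=cv2.INTER_CUBIC))
cv2.imwrite("pics/sc.png",cv2.resize(s[170:330,220:400],None,fx=3.7,fy=3.7,interpolation=cv2.INTER_CUBIC))
cv2.imwrite("pics/tr.png",cv2.resize(t[180:400,400:570],None,fx=2.7,fy=2.7,interpolation=cv2.INTER_CUBIC))
E
```

```text
(no output)
```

View pics/tc.png

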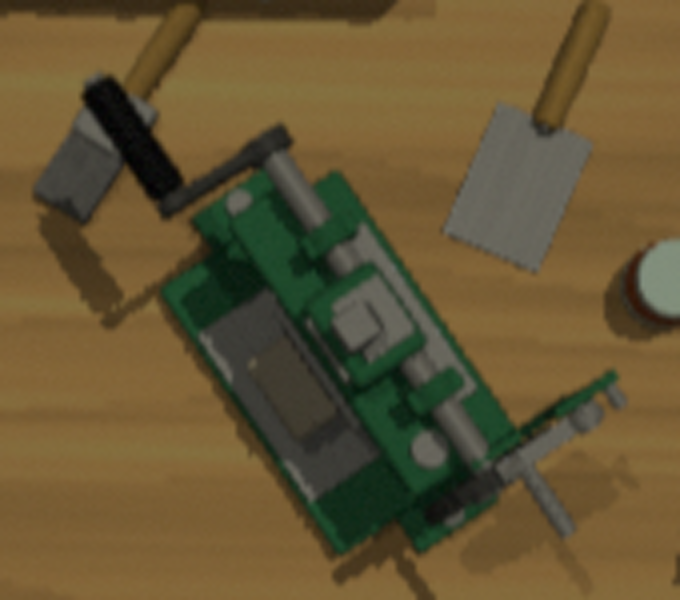

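View pics/sc.png

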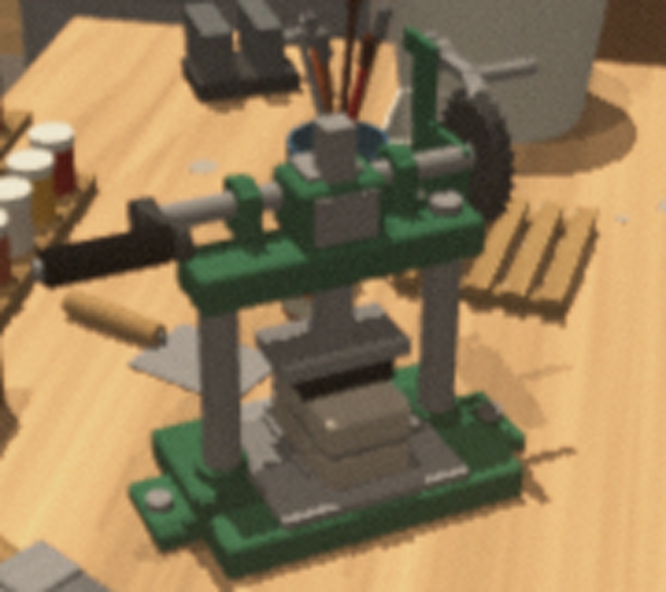

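View pics/tr.png

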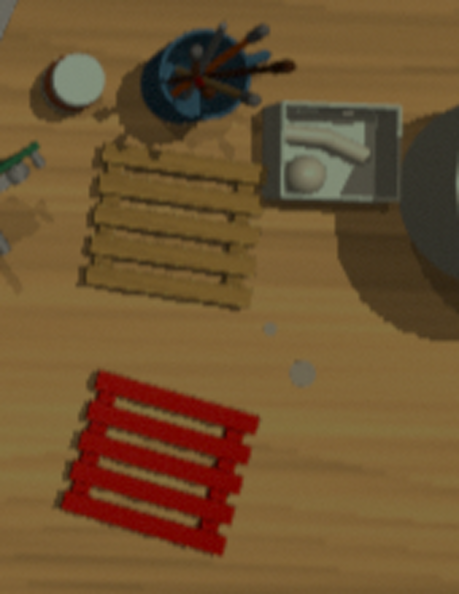

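```bash
cat > h.py <<'E'
from bench import env, readout, viewer
import cv2,numpy as np
from scipy.optimize import least_squares
from scipy.spatial.transform import Rotation as R
np.set_printoptions(precision=4,suppress=True)
CAM={"side":(np.array([[453.1995,0,317.7117],[0,453.1995,243.1873],[0,0,1]]),np.array([[-0.9848,0.1028,-0.1403,0.38],[-0.173,-0.4937,0.8523,0.8124],[0.0183,0.8635,0.5039,0.653],[0,0,0,1]])),
"top":(np.array([[542.9988,0,323.532],[0,542.9988,239.968],[0,0,1]]),np.array([[0.0268,0.9985,-0.0486,0.4432],[-0.9995,0.026,-0.0165,-0.0036],[-0.0152,0.049,0.9987,1.3543],[0,0,0,1]]))}
def proj(c,P):
    K,T=CAM[c]; p=T[:3,:3].T@(np.asarray(P,float)-T[:3,3]); q=K@np.array([p[0],-p[1],-p[2]]); return q[:2]/q[2]
def ray(c,uv):
    K,T=CAM[c]; d=np.linalg.inv(K)@np.array([uv[0],uv[1],1]); return T[:3,3],T[:3,:3]@np.array([d[0],-d[1],-d[2]])
def onplane(c,uv,z):
    o,d=ray(c,uv); return o+d*(z-o[2])/d[2]
def tri(a,b):
    (o1,d1),(o2,d2)=ray("side",a),ray("top",b)
    A=np.stack([d1,-d2],1); s=np.linalg.lstsq(A,o2-o1,rcond=None)[0]; p,q=o1+s[0]*d1,o2+s[1]*d2
    return (p+q)/2,np.linalg.norm(p-q)
def pw(p,x):  # press->world
    c,s=np.cos(p[2]),np.sin(p[2]); return np.array([p[0]+c*x[0]-s*x[1],p[1]+s*x[0]+c*x[1],x[2]])
E
python3 - <<'E'
from h import *
d=[("top",(348.75,220.5),(0,0,.242)),("top",(319.5,190.75),(0,.074,.18)),("top",(367.5,252.5),(0,-.074,.18)),("top",(402,272.5),(.03,-.145,.244)),
("side",(310.5,203.8),(0,0,.242)),("side",(340.8,224),(0,-.074,.18)),("side",(364,188.1),(.03,-.145,.244)),("side",(320.5,303.8),(-.068,0,.03)),("top",(324,243.75),(-.068,0,.03))]
f=lambda p:np.concatenate([proj(c,pw(p,x))-u for c,u,x in d])
r=least_squares(f,[.5,-.05,-1.0],loss='soft_l1'); print(r.x,np.degrees(r.x[2])); print(f(r.x).reshape(-1,2))
p=r.x
for z in(.242,.245,.248): print(onplane("top",(348.75,220.5),z))
print('ram tri',tri((310.5,203.8),(348.75,220.5)),'pin tip',tri((364,188.1),(402,272.5)))
t=cv2.imread("pics/top0.png");s=cv2.imread("pics/side0.png")
for im,c in((t,"top"),(s,"side")):
  im[:]=im
ov={}
for c,im,(u0,v0,u1,v1),k in(("top",t,(255,140,430,290),4),("side",s,(220,160,400,340),3.3)):
  o=cv2.resize(im[v0:v1,u0:u1],None,fx=k,fy=k,interpolation=cv2.INTER_CUBIC)
  pts=[(-.068,0,.03),(0,0,.242),(.0,-.074,.18),(0,.074,.18),(.03,-.13,.244),(.03,-.145,.244),(.03,-.109,.244),(.07,-.13,.244),(-.055,.028,.08),(-.055,-.028,.08),(-.055,0,.08)]+[(x,y,.176) for x in(-.022,.022) for y in(-.092,.092)]+[(x,y,.0) for x in(-.0675,.0675) for y in(-.1,.1)]
  for x in pts:
    q=((proj(c,pw(p,x))-[u0,v0]+.5)*k-.5).round().astype(int); cv2.circle(o,tuple(map(int,q)),3,(0,0,255),1)
  for cc in np.arange(0,.81,.2):
    q=((proj(c,pw(p,(.018+.06*np.sin(cc-2),.15,.198+.06*np.cos(cc-2))))-[u0,v0]+.5)*k-.5).round().astype(int); cv2.circle(o,tuple(map(int,q)),3,(255,0,255),1)
  cv2.imwrite(f"pics/ov_{c}.png",o)
E
```

```text
[ 0.5377 -0.0376 -0.9671] -55.40871387352392
[[ 0.7991  0.4864]
 [10.4733  4.206 ]
 [-0.1272 -0.505 ]
 [-1.0998 -0.1854]
 [-0.2854  0.916 ]
 [-0.5445  0.4278]
 [-0.7034  0.0634]
 [ 1.1156 -0.4587]
 [-0.6093 -0.2977]]
[ 0.5387 -0.0359  0.242 ]
[ 0.5384 -0.0358  0.245 ]
[ 0.5382 -0.0357  0.248 ]
ram tri (array([ 0.5376, -0.0359,  0.2451]), np.float64(0.0016617708302711948)) pin tip (array([ 0.4345, -0.1469,  0.2434]), np.float64(0.0012069787911271194))
```

View pics/ov_top.png

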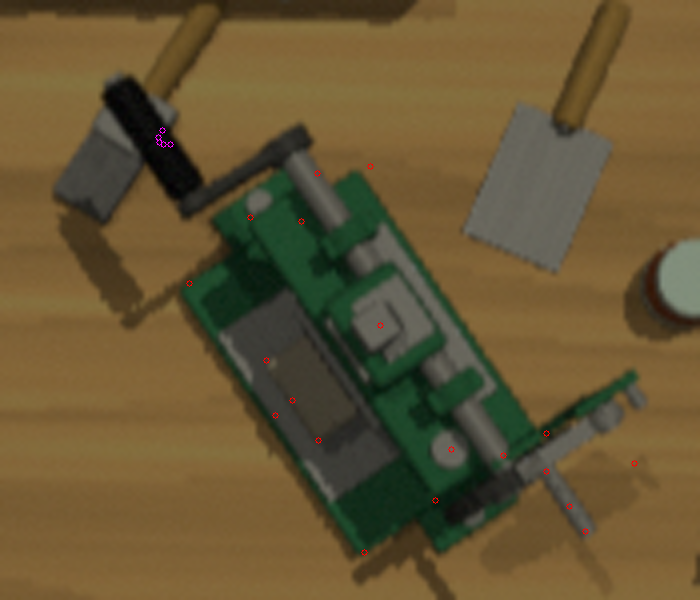

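View pics/ov_side.png

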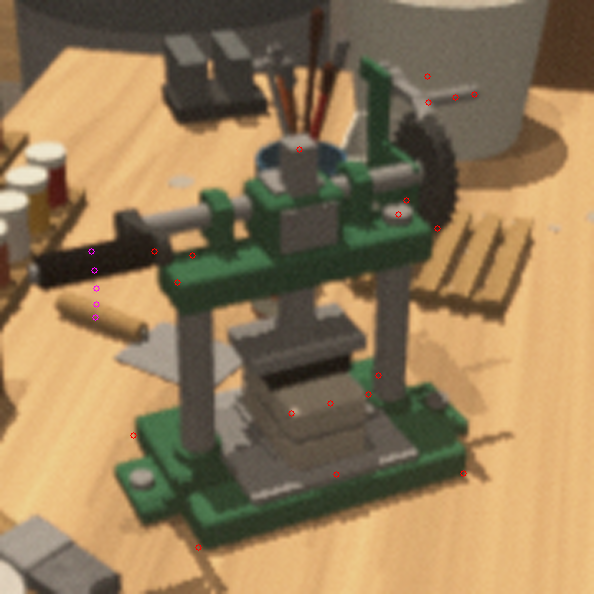

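```bash
cat >> h.py <<'E'
P=np.array([0.5377,-0.0376,-0.9671])
def quat(yd,zd):
    z=np.array(zd,float);z/=np.linalg.norm(z); y=np.array(yd,float); y-=z*(y@z); y/=np.linalg.norm(y)
    return R.from_matrix(np.stack([np.cross(y,z),y,z],1)).as_quat()
def tilt(az,t,s=1): # tool dir: t from vertical towards azimuth az ; jaws horizontal
    z=[np.sin(t)*np.cos(az),np.sin(t)*np.sin(az),-np.cos(t)]
    return quat([-s*np.sin(az),s*np.cos(az),0],z)
E
python3 - <<'E'
from h import *
d=[("top",(348.75,220.5),(0,0,.242)),("top",(367.5,252.5),(0,-.074,.18)),("top",(402,272.5),(.03,-.145,.244)),
("side",(310.5,203.8),(0,0,.242)),("side",(340.8,224),(0,-.074,.18)),("side",(364,188.1),(.03,-.145,.244)),("side",(320.5,303.8),(-.068,0,.03)),("top",(324,243.75),(-.068,0,.03))]
f=lambda p:np.concatenate([proj(c,pw(p,x))-u for c,u,x in d])
r=least_squares(f,P,loss='soft_l1'); print(r.x,np.degrees(r.x[2])); print(f(r.x).reshape(-1,2))
p=r.x
h,e=tri((249.3,238.8),(293.2,174.5)); print('handle',h,e)
v=h[:2]-p[:2]; c,s=np.cos(p[2]),np.sin(p[2]); hp=np.array([c*v[0]+s*v[1],-s*v[0]+c*v[1],h[2]]); print('press frame',hp, 'c=',2+np.arctan2(hp[0]-.018,hp[2]-.198), 'rad',np.hypot(hp[0]-.018,hp[2]-.198))
# free rack
t=cv2.imread("pics/top0.png"); hsv=cv2.cvtColor(t,cv2.COLOR_BGR2HSV)
for n,(u0,v0,u1,v1) in dict(free=(425,225,500,300),used=(175,222,250,292)).items():
  sub=t[v0:v1,u0:u1]; print(n,hsv[v0+37,u0+20],hsv[v0+70,u0+5], hsv[v0+12:v0+60:3,u0+38].tolist())
E
```

```text
[ 0.5375 -0.0385 -0.9715] -55.665159880643124
[[ 1.2486  0.5755]
 [ 0.1719 -0.3364]
 [-0.8761  0.1343]
 [-0.1285  0.7376]
 [-0.3522  0.3088]
 [-0.4051  0.0072]
 [ 1.1314 -0.6694]
 [-0.2995 -0.3269]]
handle [0.635  0.0829 0.2156] 0.0009218176527010422
press frame [-0.0453  0.149   0.2156] c= 0.7000195433120011 rad 0.06569920759795875
free [ 20 167 110] [ 18 147 125] [[19, 166, 109], [19, 163, 111], [19, 159, 88], [18, 142, 120], [20, 168, 111], [19, 165, 111], [18, 157, 70], [20, 145, 121], [20, 162, 113], [18, 164, 109], [18, 153, 70], [18, 151, 115], [19, 164, 115], [19, 167, 107], [17, 146, 70], [19, 154, 109]]
used [ 19 160  75] [ 18 148 121] [[19, 158, 113], [21, 71, 111], [22, 69, 114], [22, 65, 114], [21, 67, 114], [23, 65, 113], [22, 66, 112], [20, 66, 116], [21, 66, 116], [23, 65, 113], [23, 65, 114], [21, 67, 115], [21, 63, 93], [17, 149, 60], [19, 162, 101], [19, 159, 117]]
```

```bash
sed -i 's/^P=np.*/P=np.array([0.5375,-0.0385,-0.9715])/' h.py; python3 - <<'E'
from h import *
t=cv2.imread("pics/top0.png"); u0,v0,u1,v1=420,222,505,305
hs=cv2.cvtColor(cv2.GaussianBlur(t,(3,3),0),cv2.COLOR_BGR2HSV)[v0:v1,u0:u1]
m=((hs[...,1]>154)&(hs[...,2]>90)&(hs[...,0]>14)&(hs[...,0]<24)).astype(np.uint8)*255
m=cv2.morphologyEx(m,cv2.MORPH_OPEN,np.ones((3,3)))
n,l,st,ce=cv2.connectedComponentsWithStats(m); print(st[1:],ce[1:])
pts=np.argwhere(np.isin(l,[i for i in range(1,n) if st[i,4]>80]))[:,::-1].astype(np.float32)
r=cv2.minAreaRect(pts); print(r)
b=cv2.boxPoints(r)+[u0,v0]
w=np.array([onplane("top",q,.02) for q in b]); print(w,w.mean(0),np.linalg.norm(np.diff(w,axis=0),axis=1))
e=w[1]-w[0]; print([np.degrees(np.arctan2(*(w[(i+1)%4]-w[i])[[1,0]])) for i in range(4)])
o=cv2.resize(t[v0-20:v1+20,u0-20:u1+20],None,fx=4,fy=4,interpolation=cv2.INTER_CUBIC)
cv2.polylines(o,[((b-[u0-20,v0-20]+.5)*4).astype(np.int32)],True,(0,0,255),1)
cv2.imwrite("pics/rack.png",np.hstack([o,cv2.cvtColor(cv2.resize(m,None,fx=2,fy=2),cv2.COLOR_GRAY2BGR) if 0 else o[:, :1]]))
# IK checks
rc=w.mean(0)
dn=[0,0,-1]; px=np.array([np.cos(P[2]),np.sin(P[2]),0]); g=env.grip_point_offset
def tcp(gp,q): return np.asarray(gp)+R.from_quat(q).as_matrix()[:,2]*g
for s in(1,-1):
  q=quat(s*px,dn)
  for nm,x in(("pin",(.03,-.13,.244)),("pinup",(.03,-.13,.35)),("pinend",(.097,-.13,.274)),("crank",(-.04,.15,.21)),("crankend",(.073,.15,.173)),("crankup",(-.04,.15,.33))):
    print(s,nm,env.inverse_kinematics(tcp(pw(P,x),q),q))
  for td in(35,45,55):
    q=tilt(P[2],np.radians(td),s)
    for nm,x in(("mould",(-.044,0,.062)),("out",(-.15,0,.064)),("outup",(-.15,0,.38))):
      print(s,td,nm,env.inverse_kinematics(tcp(pw(P,x),q),q))
  for az in(np.radians(-10),np.radians(-55),np.radians(-40),np.radians(-98)):
    q=tilt(az,np.radians(45),s); a=np.array([np.cos(az),np.sin(az),0])
    print(s,'rack',round(np.degrees(az)),env.inverse_kinematics(tcp(rc-a*.034+[0,0,.034],q),q),env.inverse_kinematics(tcp(rc-a*.034+[0,0,.34],q),q))
E
```

```text
[[  12   11   65   60 1897]
 [  38   14   38   12  249]] [[42.8993 44.3263]
 [56.7711 19.2209]]
((45.190670013427734, 40.935089111328125), (61.1612434387207, 53.324676513671875), 7.765166282653809)
[[ 0.4043 -0.2477  0.02  ]
 [ 0.5341 -0.2631  0.02  ]
 [ 0.5177 -0.4113  0.02  ]
 [ 0.3883 -0.3953  0.02  ]] [ 0.4611 -0.3294  0.02  ] [0.1307 0.1491 0.1304]
[np.float64(-6.774275584562224), np.float64(-96.33301966162837), np.float64(172.92899010899916), np.float64(83.78916541185886)]
1 pin [-1.0645 -0.2502  1.1352  1.9376  0.2339  1.3181 -0.9725]
1 pinup [-0.4215 -0.1269  0.5684  1.7465  0.0684  1.5024 -0.8329]
1 pinend [-0.4725  0.0463  0.8009  1.7713 -0.0342  1.3382 -0.6358]
1 crank [-0.7561  0.4136  0.7482  1.5641 -0.2896  1.2782 -0.9373]
1 crankend [-0.5847  0.5992  0.8119  1.4452 -0.4406  1.2853 -0.7077]
1 crankup [-0.7661  0.3561  0.7808  1.3841 -0.2485  1.5014 -0.9716]
1 35 mould [-0.9767  0.2263  0.5357  2.2404  0.7483  0.7622 -0.4258]
1 35 out [-1.1207  0.1923  0.4154  2.2571  0.6925  0.9126 -0.6   ]
1 35 outup [-1.3164 -0.2276  0.4933  1.887   0.6982  1.6168 -0.2678]
1 45 mould 
[... 1165 characters left out ...]
6481]
-1 35 out [-0.7717  0.1861  0.0404  2.241   0.7556  0.9616  2.4865]
-1 35 outup None
-1 45 mould [-0.6923  0.2753  0.1094  2.2545  1.03    0.9272  2.3734]
-1 45 out [-0.8279  0.2736 -0.0137  2.2454  0.8986  1.0775  2.268 ]
-1 45 outup None
-1 55 mould [-0.7399  0.3762  0.0623  2.2659  1.1668  1.062   2.1521]
-1 55 out [-0.8728  0.3865 -0.0592  2.2357  1.0003  1.2117  2.0894]
-1 55 outup [-2.0064 -0.2905  0.9365  2.0178  1.0485  1.8412  2.589 ]
-1 rack -10 None [ 0.7837 -0.3356  0.0512  2.1122 -0.6232  0.8037 -0.5967]
-1 rack -55 None [ 0.3905 -0.3681 -0.1524  2.1346  0.6053  0.8369 -2.5889]
-1 rack -40 None None
-1 rack -98 [-0.4434  0.4592  0.5365  2.0952  0.7517  0.8782  2.4968] None
```

View pics/rack.png

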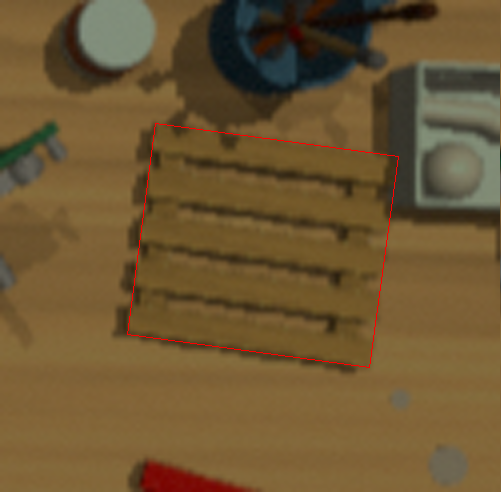

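```bash
cat >> h.py <<'E'
g=env.grip_point_offset
px=np.array([np.cos(P[2]),np.sin(P[2]),0]); py=np.array([-px[1],px[0],0])
RC=np.array([.4611,-.3294,.02]); RAZ=np.radians(-6.6)
def tcp(gp,q): return np.asarray(gp)+R.from_quat(q).as_matrix()[:,2]*g
E
python3 - <<'E'
from h import *
for td in(20,30,40):
 for s in(1,-1):
  ok=[]
  for azd in range(-180,180,15):
    az=np.radians(azd)
    q=tilt(az,np.radians(td),s); a=np.array([np.cos(az),np.sin(az),0])
    r=[env.inverse_kinematics(tcp(RC-a*.034+[0,0,h],q),q) is not None for h in(.034,.1,.2,.34)]
    if r[0]: ok.append((azd,''.join('01'[int(v)] for v in r)))
  print(td,s,ok)
E
```

```text
20 1 [(-180, '1111'), (-165, '1111'), (-150, '1111'), (-135, '1111'), (-120, '1111'), (-105, '1111'), (-90, '1111'), (-75, '1111'), (-60, '1111'), (-45, '1111'), (-30, '1111'), (-15, '1111'), (0, '1111'), (15, '1101'), (30, '1000'), (45, '1110'), (60, '1111'), (75, '1111'), (90, '1111'), (105, '1111'), (120, '1111'), (135, '1111'), (150, '1111'), (165, '1111')]
20 -1 [(-180, '1111'), (-165, '1111'), (-150, '1111'), (-135, '1111'), (-120, '1110'), (-105, '1100'), (-90, '1100'), (-75, '1101'), (-60, '1111'), (-45, '1111'), (-30, '1111'), (-15, '1111'), (0, '1111'), (15, '1111'), (30, '1111'), (45, '1111'), (60, '1111'), (75, '1111'), (90, '1111'), (105, '1111'), (120, '1111'), (135, '1111'), (150, '1111'), (165, '1111')]
30 1 [(-180, '1111'), (-165, '1111'), (-150, '1111'), (-135, '1111'), (-120, '1111'), (-105, '1111'), (-90, '1111'), (-75, '1111'), (-60, '1111'), (-45, '1111'), (-30, '1111'), (-15, '1111'), (0, '1011'), (15, '1001'), (30, '1100'), (45, '1110'), (60, '1111'), (75, '1111'), (90, '1111'), (105, '1111'), (120, '1111'), (135, '1110'), (150, '1110'), (165, '1111')]
30 -1 [
[... 266 characters left out ...]
), (90, '1111'), (105, '1111'), (120, '1111'), (135, '1110'), (150, '1110'), (165, '1111')]
40 1 [(-180, '1110'), (-165, '1111'), (-150, '1111'), (-135, '1111'), (-120, '1111'), (-105, '1111'), (-90, '1111'), (-75, '1111'), (0, '1011'), (15, '1100'), (30, '1110'), (45, '1111'), (60, '1111'), (75, '1111'), (90, '1111'), (105, '1111'), (120, '1110'), (135, '1110'), (150, '1110'), (165, '1110')]
40 -1 [(-180, '1110'), (-165, '1111'), (-150, '1111'), (-135, '1111'), (-120, '1111'), (-105, '1110'), (-90, '1100'), (-75, '1000'), (0, '1111'), (15, '1111'), (30, '1111'), (45, '1111'), (60, '1111'), (75, '1111'), (90, '1111'), (105, '1111'), (120, '1110'), (135, '1110'), (150, '1110'), (165, '1110')]
```

```bash
cat >> h.py <<'E'
def st(msg=''):
    s=readout.sense(); print(msg,'t=%.2f'%s['time'],'tcp',s['tcp_pos'],'F',s['contact_force'].round(1),'w=%.4f'%s['width'],'q',s['q'].round(2)); return s
def pic(name,crops=None):
    for n in("side","top"):
        im=viewer.get_image(n)["image"]; cv2.imwrite(f"pics/{name}_{n}_full.png",im)
        if crops and n in crops:
            u0,v0,u1,v1=crops[n]; k=min(800/(u1-u0),600/(v1-v0)); im=cv2.resize(im[v0:v1,u0:u1],None,fx=k,fy=k,interpolation=cv2.INTER_CUBIC)
        cv2.imwrite(f"pics/{name}_{n}.png",im)
E
python3 - <<'E'
from h import *
q=quat(px,[0,0,-1])
s=st('start')
env.move_linear(s['tcp_pos']+[0.05,-.05,.2],vel=.3)
st('up')
env.move_gripper(.045,25)
gp=pw(P,(.03,-.13,.244))
env.move_to(tcp(gp+[0,0,.11],q),q); st('above')
env.move_linear(tcp(gp+[0,0,.04],q),vel=.2); st('near')
pic('p1',{"top":(340,200,480,305),"side":(280,100,440,220)})
E
```

```text
start t=0.10 tcp [0.1725 0.6263 0.2305] F [0.4 0.1 0.1] w=0.0849 q [-1.4   0.33  0.04  1.47 -0.01  1.34 -0.06]
up t=0.96 tcp [0.2219 0.5763 0.4286] F [-1.1  0.4 -0.3] w=0.0854 q [-1.34  0.25  0.08  1.18 -0.02  1.72  0.04]
above t=4.09 tcp [ 0.4475 -0.1357  0.3354] F [-0.7 -0.7  0. ] w=0.0450 q [-0.57 -0.15  0.69  1.74  0.1   1.51 -0.86]
near t=4.59 tcp [ 0.4473 -0.1364  0.266 ] F [ 0.6 -0.5  1. ] w=0.0450 q [-0.56 -0.12  0.71  1.86  0.08  1.37 -0.84]
```

View pics/p1_top.png

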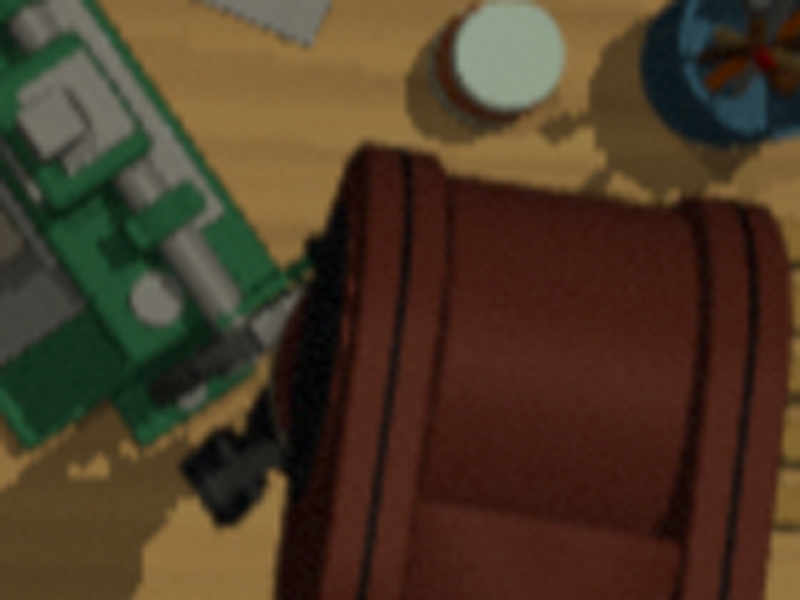

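View pics/p1_side.png

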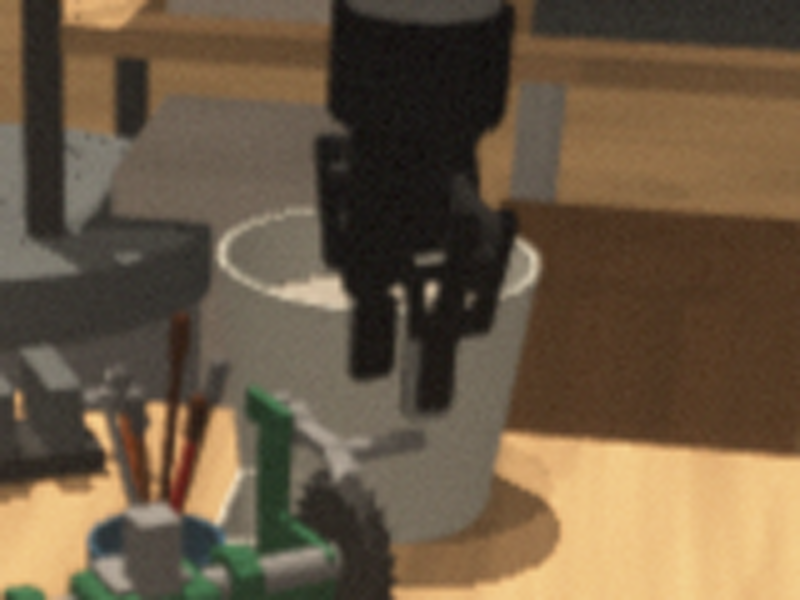

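```bash
python3 - <<'E'
from h import *
q=quat(px,[0,0,-1])
gp=pw(P,(.03,-.13,.244))
env.move_linear(tcp(gp,q),vel=.15); st('down')
env.move_gripper(.0,25); s=st('grip')
if .006<s['width']<.014:
  env.hold(.1)
  for a in np.arange(.2,2.21,.2):
    env.move_linear(tcp(pw(P,(.07-.04*np.cos(a),-.13,.244+.04*np.sin(a))),q),vel=.12)
    s=readout.sense(); print(round(a,2),s['time'],s['contact_force'].round(1),round(s['width'],4))
pic('p2',{"top":(340,200,480,305),"side":(280,100,440,220)})
E
```

```text
down t=5.11 tcp [ 0.4473 -0.1367  0.2261] F [-0.1 -0.4  0.4] w=0.0448 q [-0.56 -0.09  0.73  1.93  0.06  1.29 -0.82]
grip t=5.52 tcp [ 0.4481 -0.1372  0.2262] F [ 3.2 -3.5  1.9] w=0.0088 q [-0.56 -0.09  0.73  1.93  0.07  1.28 -0.82]
0.2 5.8667 [ 7.  -4.4 -2.1] 0.0088
0.4 6.1167 [ 7.3 -3.5 -3.9] 0.0091
0.6 6.3667 [ 5.1 -1.8 -3.9] 0.0089
0.8 6.6167 [-0.   4.3  0.5] 0.0089
1.0 6.8667 [-6.4  8.5  9.9] 0.0091
1.2 7.1167 [-6.1  6.9 14.7] 0.009
1.4 7.3667 [-1.1  5.5 12.3] 0.0089
1.6 7.6167 [3.2 2.8 6.7] 0.0088
1.8 7.8667 [2.5 2.9 6.4] 0.0089
2.0 8.1167 [4.7 1.8 3.6] 0.0092
2.2 8.3667 [5.  3.2 3.6] 0.0087
```

View pics/p2_side.png

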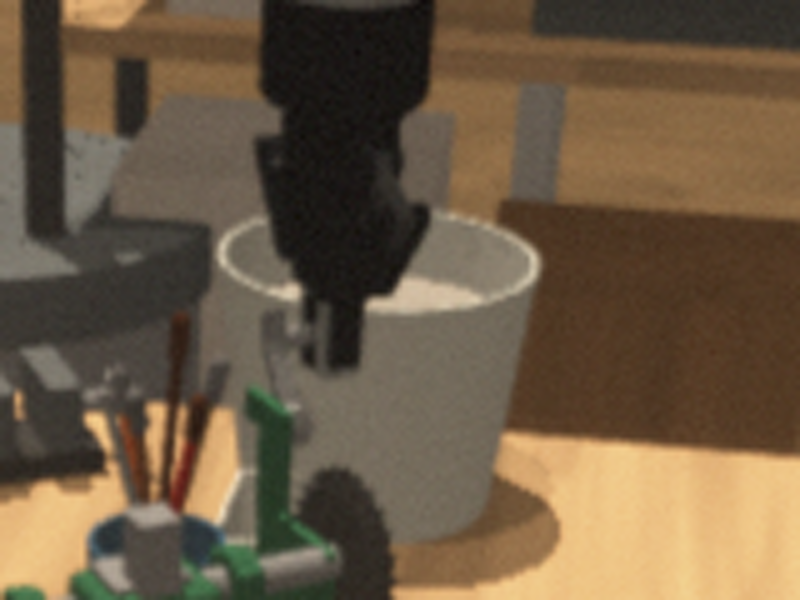

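```bash
python3 - <<'E'
from h import *
q=quat(px,[0,0,-1])
a=2.28
env.move_linear(tcp(pw(P,(.07-.04*np.cos(a),-.13,.244+.04*np.sin(a))),q),vel=.08)
env.move_gripper(.03); st('rel')
s=readout.sense(); env.move_linear(s['tcp_pos']+[0,0,.09],vel=.3)
c=.7
gp=pw(P,(.018+.06*np.sin(c-2),.15,.198+.06*np.cos(c-2)))
env.move_gripper(.055,40)
env.move_linear(tcp(pw(P,(.03,.05,.39)),q),vel=.4)
env.move_linear(tcp(gp+[0,0,.1],q),vel=.35); st('above')
env.move_linear(tcp(gp+[0,0,.045],q),vel=.2); st('near')
pic('p3',{"top":(240,130,440,280),"side":(200,130,400,280)})
E
```

```text
rel t=9.05 tcp [ 0.4838 -0.1914  0.2553] F [-0.2  0.4 -0.5] w=0.0295 q [-0.5   0.04  0.82  1.77 -0.03  1.34 -0.64]
above t=11.06 tcp [0.6385 0.0786 0.2947] F [ 0.2 -0.4  1. ] w=0.0548 q [-0.69  0.34  0.67  1.41 -0.21  1.47 -1.  ]
near t=11.48 tcp [0.6389 0.0776 0.2415] F [0.1 0.1 0.7] w=0.0550 q [-0.69  0.36  0.66  1.49 -0.22  1.36 -0.99]
```

View pics/p3_side.png

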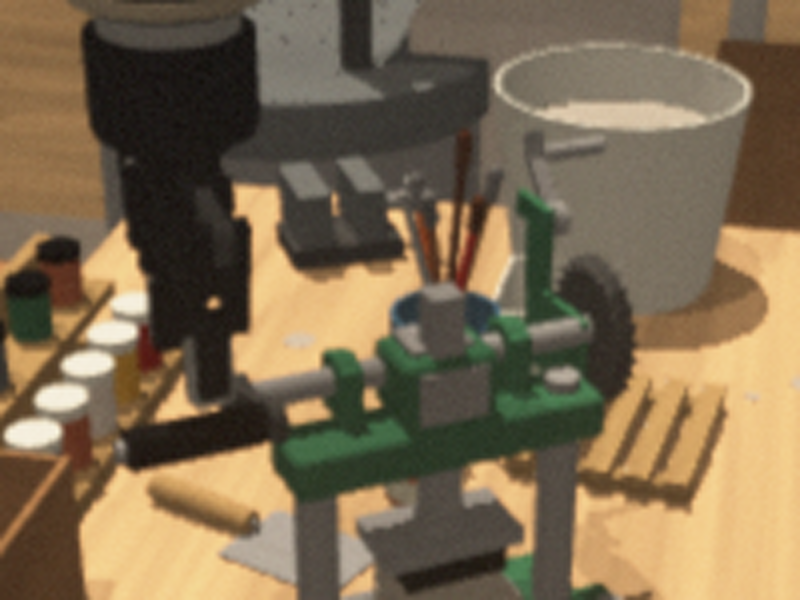

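View pics/p3_top.png

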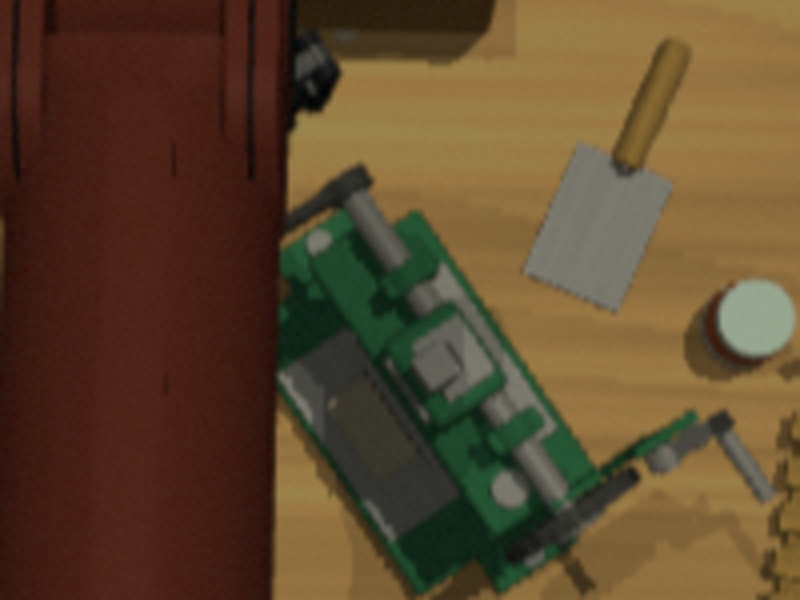

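```bash
python3 - <<'E'
from h import *
q=quat(px,[0,0,-1])
c=.7
H=lambda c:pw(P,(.018+.06*np.sin(c-2),.15,.198+.06*np.cos(c-2)))
env.move_linear(tcp(H(c),q),vel=.1); s=st('down')
env.move_gripper(0,40); s=st('grip')
if abs(s['width']-.022)<.004:
  for c in np.arange(.9,1.31,.2):
    env.move_linear(tcp(H(c),q),vel=.12)
    s=readout.sense(); f=s['contact_force']; print(round(c,2),s['time'],'x %.1f y %.1f z %.1f'%(f@px,f@py,f[2]),round(s['width'],4), s['tcp_pos']-tcp(H(c),q))
pic('p4',{"top":(240,130,440,280),"side":(200,130,400,280)})
E
```

```text
down t=12.18 tcp [0.6391 0.0789 0.1957] F [-0.2 -0.1  0.7] w=0.0548 q [-0.68  0.39  0.65  1.55 -0.24  1.28 -0.98]
grip t=12.58 tcp [0.6363 0.0836 0.195 ] F [-12.9  10.1   2.7] w=0.0212 q [-0.69  0.39  0.64  1.56 -0.24  1.28 -0.98]
0.9 12.8333 x -15.6 y -5.2 z 8.8 0.0209 [-0.0019  0.004   0.0008]
1.1 13.0833 x -12.6 y -5.7 z 11.4 0.0204 [-0.0011  0.0031  0.0015]
1.3 13.3333 x -7.2 y -2.3 z 8.6 0.021 [-0.0001  0.002   0.0016]
```

View pics/p4_side.png

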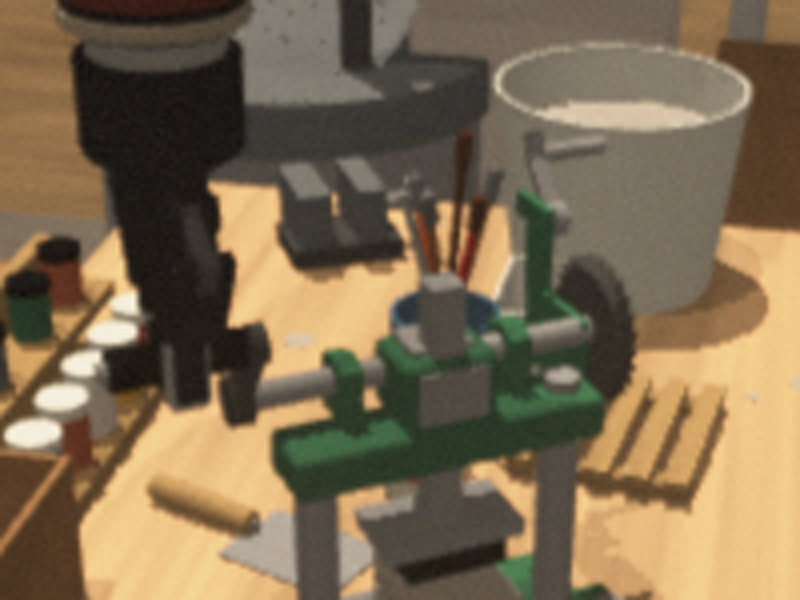

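```bash
python3 - <<'E'
from h import *
q=quat(px,[0,0,-1])
H=lambda c:pw(P,(.0155+.06*np.sin(c-2),.15,.198+.06*np.cos(c-2)))
for c in list(np.arange(1.5,3.91,.2))+[3.98,4.04]:
    env.move_linear(tcp(H(c),q),vel=.12 if c<3.8 else .05)
    s=readout.sense(); f=s['contact_force']; d=s['tcp_pos']-tcp(H(c),q); print(round(c,2),round(s['time'],2),'x %.1f y %.1f z %.1f'%(f@px,f@py,f[2]),round(s['width'],4), 'dx %.4f dz %.4f'%(d@px,d[2]))
    if np.linalg.norm(f)>35: print('stop'); break
pic('p5',{"top":(240,130,440,280),"side":(200,130,400,280)})
E
```

```text
1.5 13.68 x -0.1 y 5.2 z -3.4 0.0208 dx -0.0003 dz 0.0004
1.7 13.93 x 1.2 y 7.7 z -7.7 0.0204 dx -0.0003 dz -0.0002
1.9 14.18 x 0.4 y 8.7 z -9.8 0.0205 dx -0.0008 dz -0.0007
2.1 14.43 x -0.7 y 10.0 z -11.8 0.0208 dx -0.0014 dz -0.0011
2.3 14.68 x -2.6 y 10.8 z -10.4 0.0208 dx -0.0020 dz -0.0013
2.5 14.93 x -3.7 y 10.8 z -9.7 0.0209 dx -0.0025 dz -0.0013
2.7 15.18 x -5.2 y 9.3 z -7.8 0.0209 dx -0.0028 dz -0.0012
2.9 15.43 x -5.8 y 9.9 z -8.0 0.0207 dx -0.0031 dz -0.0010
3.1 15.68 x -5.6 y 8.6 z -6.0 0.0208 dx -0.0032 dz -0.0008
3.3 15.93 x -7.2 y 10.5 z -4.5 0.0208 dx -0.0032 dz -0.0005
3.5 16.18 x -6.2 y 8.8 z -3.0 0.0204 dx -0.0031 dz -0.0003
3.7 16.43 x -6.0 y 9.0 z -3.0 0.0206 dx -0.0029 dz 0.0000
3.9 16.82 x -4.5 y 8.5 z -1.6 0.0207 dx -0.0025 dz 0.0006
3.98 17.07 x -4.7 y 7.6 z 1.4 0.0208 dx -0.0022 dz 0.0010
4.04 17.32 x -5.4 y 8.2 z 1.8 0.0205 dx -0.0019 dz 0.0013
```

View pics/p5_side.png

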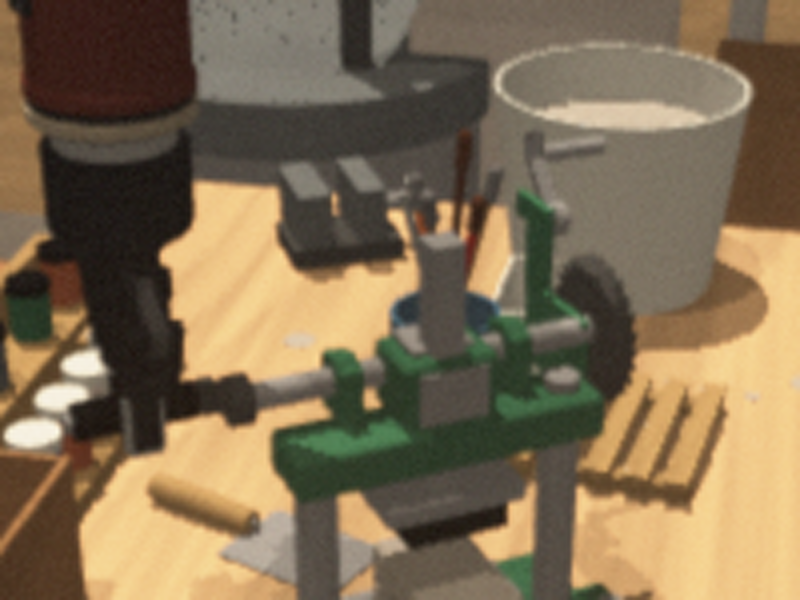

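```bash
python3 - <<'E'
from h import *
q=quat(px,[0,0,-1])
H=lambda c:pw(P,(.0145+.06*np.sin(c-2),.149,.198+.06*np.cos(c-2)))
for c in np.arange(4.08,4.4,.04):
    env.move_linear(tcp(H(c),q),vel=.04)
    s=readout.sense(); f=s['contact_force']; d=s['tcp_pos']-tcp(H(c),q); ft=-(np.cos(c-2)*(f@px)-np.sin(c-2)*f[2])
    rel=s['tcp_pos']-R.from_quat(q).as_matrix()[:,2]*g-pw(P,(.0145,.149,.198)); print(round(c,2),round(s['time'],2),'x %.1f y %.1f z %.1f'%(f@px,f@py,f[2]),'ft %.1f'%ft, 'dx %.4f dz %.4f'%(d@px,d[2]),'c_act %.3f'%(2+np.arctan2(rel@px,rel[2])))
    if ft>20 or np.linalg.norm(f)>32: print('stop'); break
pic('p6',{"top":(240,130,440,280),"side":(250,150,410,270)})
E
```

```text
4.08 17.68 x 1.2 y 10.5 z 6.0 ft 5.8 dx 0.0001 dz 0.0030 c_act 4.034
4.12 17.93 x -0.3 y 7.9 z 17.3 ft 14.6 dx 0.0013 dz 0.0049 c_act 4.037
4.16 18.18 x 0.9 y 5.5 z 25.8 ft 22.0 dx 0.0026 dz 0.0068 c_act 4.039
stop
```

View pics/p6_side.png

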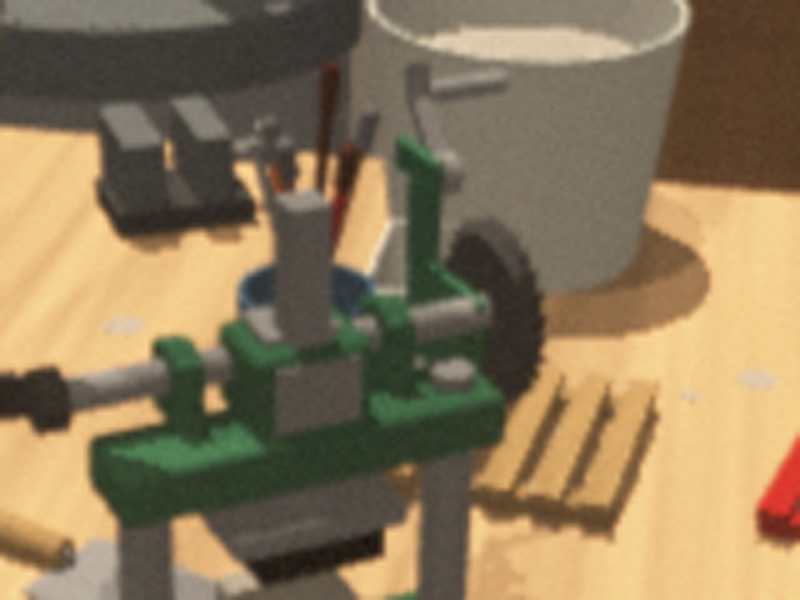

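```bash
python3 - <<'E'
from h import *
q=quat(px,[0,0,-1])
print(proj('side',pw(P,(0,0,.278))),proj('side',pw(P,(0,0,.242))))
H=lambda c:pw(P,(.0145+.06*np.sin(c-2),.149,.198+.06*np.cos(c-2)))
env.move_linear(tcp(H(4.06),q),vel=.06); st('relax')
env.move_gripper(.05); s=st('open')
env.move_linear(s['tcp_pos']+[0,0,.16],vel=.25)
s=readout.sense(); qt=tilt(P[2],np.radians(30),1)
for x in((-.12,0,.32),(-.12,0,.1),(-.044,0,.064)): print(env.inverse_kinematics(tcp(pw(P,x),qt),qt))
pic('p7',{"top":(300,190,380,250),"side":(260,220,380,310)})
E
```

```text
[310.5659 188.7482] [310.3889 204.5438]
relax t=18.52 tcp [ 0.702  -0.0078  0.1541] F [9.4 6.3 3.9] w=0.0210 q [-0.49  0.54  0.64  1.45 -0.33  1.25 -0.79]
open t=18.92 tcp [ 0.6983 -0.0107  0.1509] F [-0.  -0.7 -0.9] w=0.0499 q [-0.49  0.54  0.64  1.46 -0.33  1.25 -0.79]
[-1.1121 -0.1919  0.4489  1.9558  0.6116  1.4324 -0.1826]
[-1.0813  0.0878  0.5013  2.2235  0.6155  0.9304 -0.3798]
[-0.9396  0.1994  0.5564  2.2179  0.6245  0.7442 -0.2628]
```

View pics/p7_side.png

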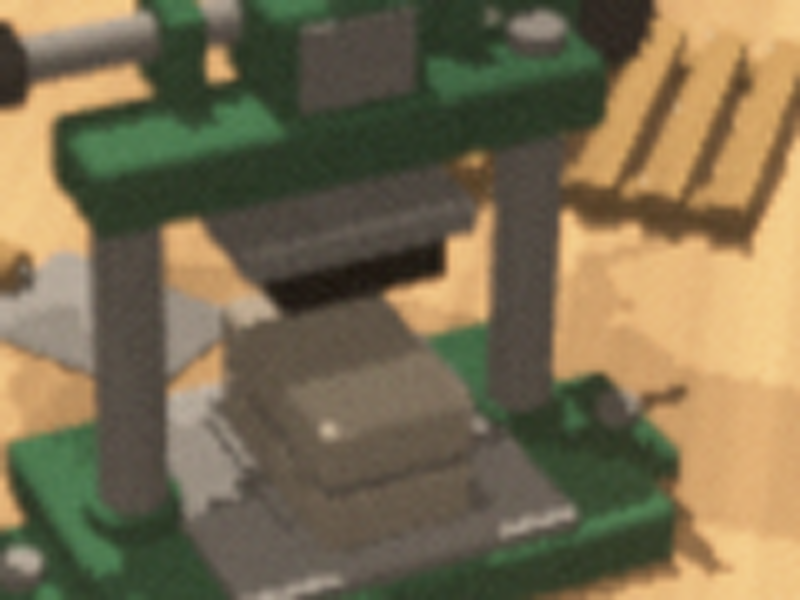

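View pics/p7_top.png

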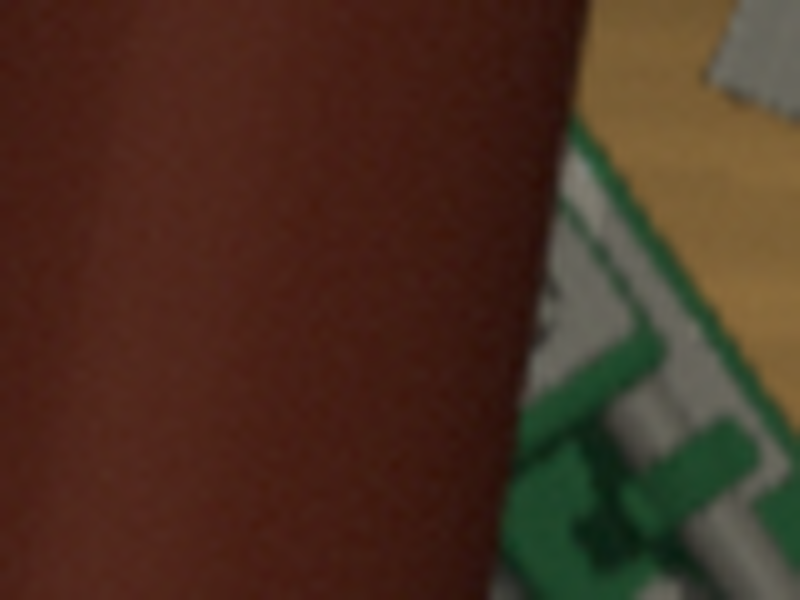

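View pics/p7_side_full.png

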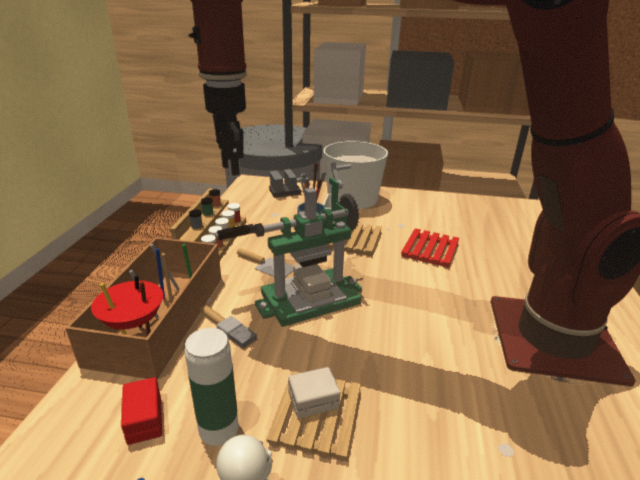

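```bash
python3 - <<'E'
from h import *
def wp(w):
    v=w-np.r_[P[:2],0]; return np.array([v@px,v@py,w[2]])
for uv in((308.7,302.2),(330.5,295.7)): print(wp(onplane('side',uv,.03)))
for x in((-.055,.028,.03),(-.055,-.028,.03),(-.055,.028,.08),(-.055,-.028,.08)): print(x,proj('side',pw(P,x)),(proj('side',pw(P,x))-[260,220])*6.667)
# from first top image crop (4x, off 260,140): mould top front corners ~ (250,360) and (300,437)
for uv in((322.5,230),(335,249.5)): print(wp(onplane('top',uv,.08)))
E
```

```text
[-0.0535  0.025   0.03  ]
[-0.0509 -0.0302  0.03  ]
(-0.055, 0.028, 0.03) [307.7718 302.8564] [318.4944 552.4037]
(-0.055, -0.028, 0.03) [330.4453 296.8933] [469.6586 512.6476]
(-0.055, 0.028, 0.08) [307.9389 284.4763] [319.6086 429.8636]
(-0.055, -0.028, 0.08) [331.1784 278.7378] [474.5465 391.6051]
[-0.0537  0.0259  0.08  ]
[-0.0539 -0.0285  0.08  ]
```

```bash
python3 - <<'E'
from h import *
qt=tilt(P[2],np.radians(30),1)
G=lambda x,z:tcp(pw(P,(x,-.0012,z)),qt)
env.move_to(G(-.12,.26),qt); st('a')
env.move_gripper(.085,60)
env.move_linear(G(-.12,.063),vel=.25)
for x in (-.12,-.15,-.16): print(env.inverse_kinematics(G(x,.066),qt))
env.move_linear(G(-.075,.063),vel=.12); st('b')
pic('p8',{"top":(280,190,420,295),"side":(240,190,400,310)})
E
```

```text
a t=20.79 tcp [0.4747 0.052  0.2442] F [-0.1  0.2 -0.4] w=0.0498 q [-1.1  -0.15  0.46  2.05  0.61  1.31 -0.24]
[-1.0744  0.1581  0.5038  2.2489  0.6179  0.8431 -0.4159]
[-1.1195  0.1524  0.4744  2.2521  0.6052  0.8789 -0.4716]
[-1.1342  0.1515  0.4646  2.2522  0.5999  0.8905 -0.4895]
b t=22.70 tcp [0.4996 0.0153 0.0472] F [ 0.   0.  -0.5] w=0.0852 q [-1.    0.18  0.54  2.24  0.63  0.78 -0.33]
```

View pics/p8_side.png

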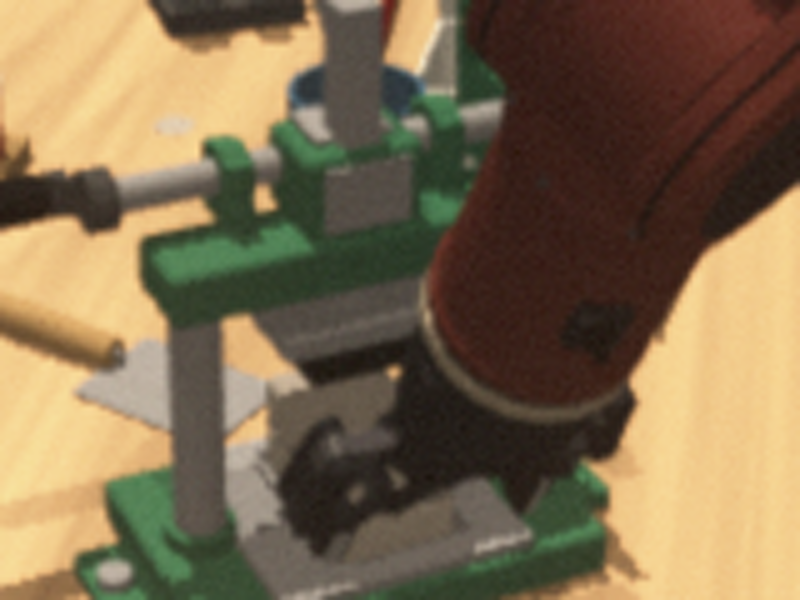

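View pics/p8_top.png

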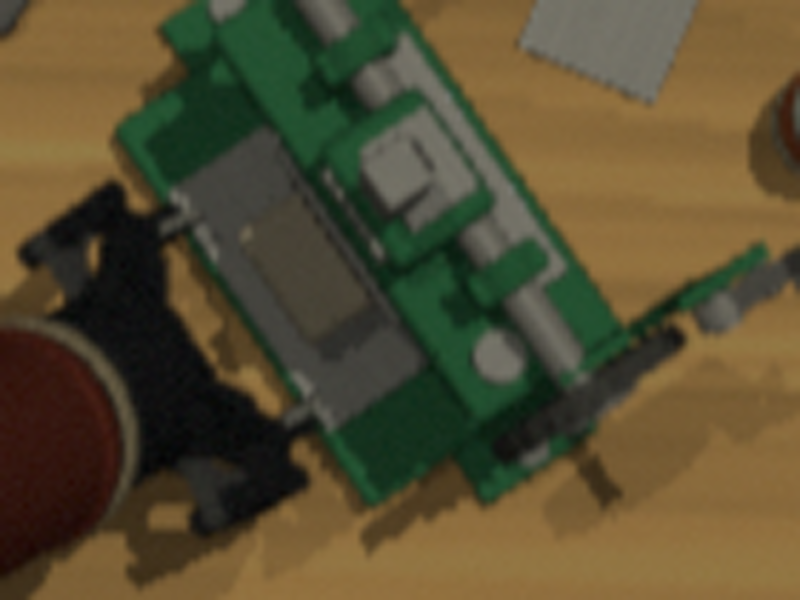

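```bash
python3 - <<'E'
from h import *
qt=tilt(P[2],np.radians(30),1)
G=lambda x,z:tcp(pw(P,(x,-.0012,z)),qt)
env.move_linear(G(-.042,.063),vel=.1); st('in')
env.move_gripper(.0,60); s=st('grip')
env.hold(.1); s=st('held')
pic('p9',{"top":(280,190,420,295),"side":(240,190,400,310)})
E
```

```text
in t=23.28 tcp [ 0.5179 -0.0121  0.0467] F [-0.3  0.4  0. ] w=0.0847 q [-0.95  0.2   0.57  2.22  0.62  0.74 -0.26]
grip t=23.67 tcp [ 0.519  -0.0107  0.0473] F [-0.6  4.1  4.9] w=0.0553 q [-0.95  0.2   0.57  2.22  0.62  0.74 -0.26]
held t=23.77 tcp [ 0.519  -0.0107  0.0473] F [0.3 4.3 6. ] w=0.0552 q [-0.95  0.2   0.57  2.22  0.62  0.74 -0.26]
```

View pics/p9_top.png

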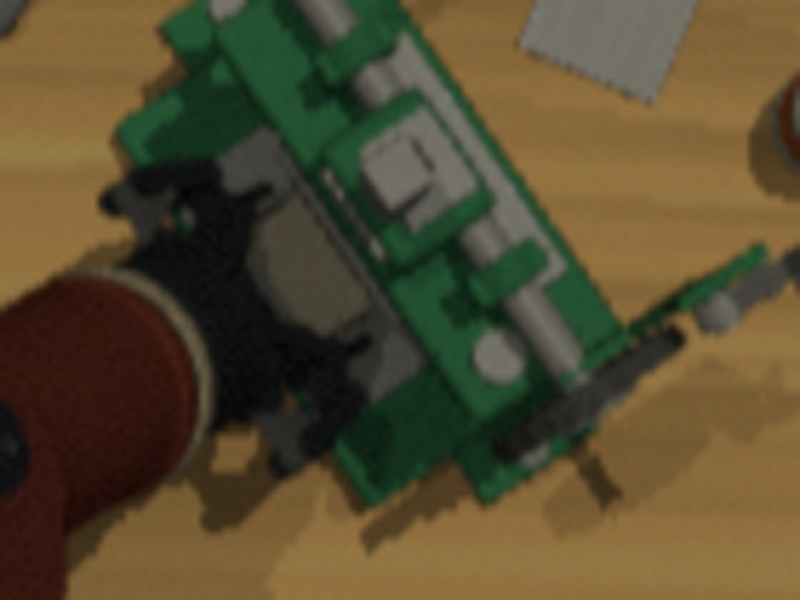

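```bash
python3 - <<'E'
from h import *
qt=tilt(P[2],np.radians(30),1)
G=lambda x,z:tcp(pw(P,(x,-.0012,z)),qt)
env.move_linear(G(-.042,.065),vel=.04); st('lift')
env.move_linear(G(-.10,.066),vel=.08); st('mid')
env.move_linear(G(-.155,.067),vel=.1); s=st('out')
pic('p10',{"top":(250,190,390,295),"side":(240,190,400,310)})
E
```

```text
lift t=24.12 tcp [ 0.5187 -0.0107  0.0489] F [ 2.6  6.2 -2.7] w=0.0552 q [-0.95  0.2   0.57  2.22  0.62  0.74 -0.26]
mid t=24.99 tcp [0.4853 0.0355 0.0497] F [ 0.3  2.1 -5. ] w=0.0550 q [-1.04  0.16  0.52  2.24  0.62  0.82 -0.38]
out t=25.69 tcp [0.4544 0.0805 0.0508] F [ 0.   0.3 -4.6] w=0.0548 q [-1.13  0.15  0.47  2.25  0.6   0.89 -0.48]
```

View pics/p10_side.png

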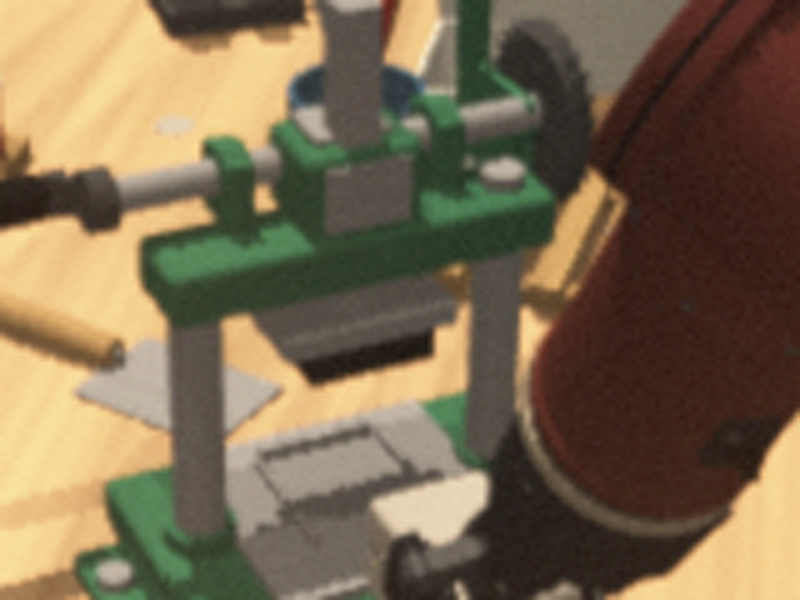

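View pics/p10_top.png

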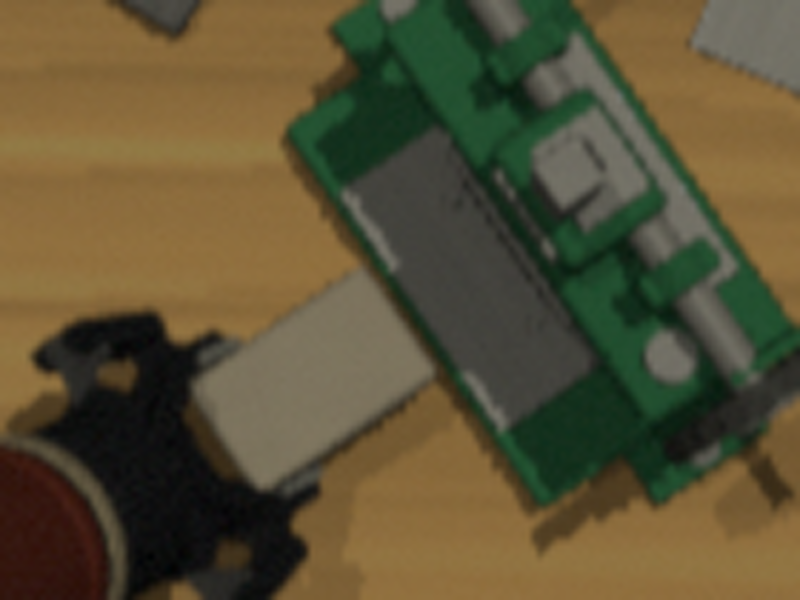

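```bash
python3 - <<'E'
from h import *
s=readout.sense(); Rm=R.from_quat(s['eef_rot']).as_matrix(); gp=s['tcp_pos']-Rm[:,2]*g
print('gp',gp,'tool z',Rm[:,2], 'nom',R.from_quat(tilt(P[2],np.radians(30),1)).as_matrix()[:,2])
c=np.array([[195,380],[262,490],[435,375],[362,265]])/5.714+[250,190]-.4
w=np.array([onplane('top',x,.084) for x in c]); print(w, np.linalg.norm(np.diff(w,axis=0),axis=1)); m=w.mean(0); v=(m-gp); print('centre',m,'d along',v@px,'lat',v@py)
e=(w[2]+w[3]-w[0]-w[1])[:2]; print('yaw',np.degrees(np.arctan2(e[1],e[0])),np.degrees(P[2]))
print('mug',onplane('top',(472,208),.09))
d=.033
for azd in(-6.6,-15,-25,-35,-45,-55,-96.6):
  az=np.radians(azd); q=tilt(az,np.radians(30),1); a=np.array([np.cos(az),np.sin(az),0])
  print(azd,[env.inverse_kinematics(tcp(RC-a*d+[0,0,h],q),q) for h in(.033,.12,.3)])
E
```

```text
gp [0.4492 0.088  0.067 ] tool z [ 0.2815 -0.4136 -0.8659] nom [ 0.282  -0.4129 -0.866 ]
[[0.4648 0.1096 0.084 ]
 [0.4205 0.0808 0.084 ]
 [0.4694 0.0113 0.084 ]
 [0.5137 0.0424 0.084 ]] [0.0528 0.085  0.0542]
centre [0.4671 0.061  0.084 ] d along 0.03236064031851879 lat -0.00042084276136149825
yaw -54.38889383907676 -55.66284979695948
mug [ 0.5882 -0.3263  0.09  ]
-6.6 [array([ 1.7474,  0.291 , -1.0463,  2.2439, -0.1875,  0.3295,  2.3946]), array([-0.374 , -0.1627,  1.0997,  2.2576, -0.3042,  0.5497,  2.4347]), array([-0.1852, -0.378 ,  0.7481,  2.011 ,  0.0296,  0.9378,  2.0321])]
-15 [array([ 1.5319,  0.1887, -0.8662,  2.2885, -0.2911,  0.2634,  2.2819]), array([-0.4053, -0.2402,  1.0343,  2.2938,  0.0157,  0.4843,  1.9645]), array([-0.0397, -0.355 ,  0.5788,  2.0374,  0.0563,  0.8993,  1.8449])]
-25 [array([ 1.1122,  0.1066, -0.5201,  2.3326, -0.1643,  0.2023,  1.8953]), array([-0.3531, -0.2391,  0.8925,  2.3198,  0.2633,  0.4622,  1.5038]), array([ 0.0877, -0.3375,  0.4042,  2.0556,  0.1245,  0.876 ,  1.5866])]
-35 [array([0.4625, 0.0636, 0.0409, 2.3695, 0.2697, 0.1943, 1.2114]), array([-0.6101, -0.3465,  1.0074,  2.3335,  0.7302,  0.5759,  0.8678]), array([-0.0175, -0.3527,  0.4044,  2.0648,  0.3085,  0.9039,  1.2301])]
-45 [array([-0.6105,  0.0894,  1.0714,  2.3962,  0.4221,  0.226 ,  0.8356]), array([-0.657 , -0.2952,  0.9792,  2.3243,  0.816 ,  0.6397,  0.5599]), array([-0.1106, -0.3409,  0.406 ,  2.0576,  0.4495,  0.9632,  0.9135])]
-55 [array([-0.6809,  0.1484,  1.072 ,  2.3673,  0.5465,  0.306 ,  0.4778]), array([-0.874 , -0.3137,  1.1023,  2.2996,  0.9385,  0.7792,  0.2493]), array([-0.4211, -0.3637,  0.5836,  2.0414,  0.6409,  1.0931,  0.5684])]
-96.6 [array([-0.5978,  0.4446,  0.8966,  2.0927,  0.2728,  0.7108, -0.0814]), array([-0.7078,  0.2692,  0.9935,  2.0379,  0.3745,  0.9094, -0.0805]), array([-0.9662, -0.0548,  1.1204,  1.824 ,  0.5872,  1.3595, -0.093 ])]
```

```bash
python3 - <<'E'
from h import *
qt=tilt(P[2],np.radians(30),1)
G=lambda x,z:tcp(pw(P,(x,-.0012,z)),qt)
env.move_linear(G(-.16,.12),vel=.12); env.move_linear(G(-.16,.348),vel=.25); st('up')
d=.033; a=px
tgt=RC-a*d
st0=pw(P,(-.16,-.0012,.348))
for f in(.25,.5,.75,1): print(f,env.inverse_kinematics(tcp(st0*(1-f)+np.r_[tgt[:2],.348]*f,qt),qt))
for z in(.3,.2,.12,.053): print(z,env.inverse_kinematics(tcp(np.r_[tgt[:2],z],qt),qt))
pic('p11')
E
```

```text
up t=27.44 tcp [0.451  0.0849 0.3301] F [-0.5  0.1 -5.1] w=0.0554 q [-1.17 -0.21  0.41  1.92  0.6   1.53 -0.24]
0.25 [-1.1019 -0.3525  0.4696  1.9984  0.6807  1.5137 -0.1199]
0.5 [-0.5338 -0.3528  0.225   2.0284  0.5958  1.3397  0.1775]
0.75 [-0.2486 -0.3467  0.225   2.0245  0.5497  1.2021  0.4376]
1 [-0.4453 -0.3774  0.5823  1.9912  0.6419  1.1601  0.5698]
0.3 [-0.4092 -0.344   0.5851  2.0722  0.6445  1.0513  0.5424]
0.2 [-0.5414 -0.2801  0.7644  2.2215  0.7428  0.8469  0.4127]
0.12 [-0.8215 -0.1887  1.1016  2.3161  0.8596  0.6557  0.2745]
0.053 [-0.8224  0.2207  1.2403  2.3671  0.3029  0.2751  0.6887]
```

View pics/p11_side.png

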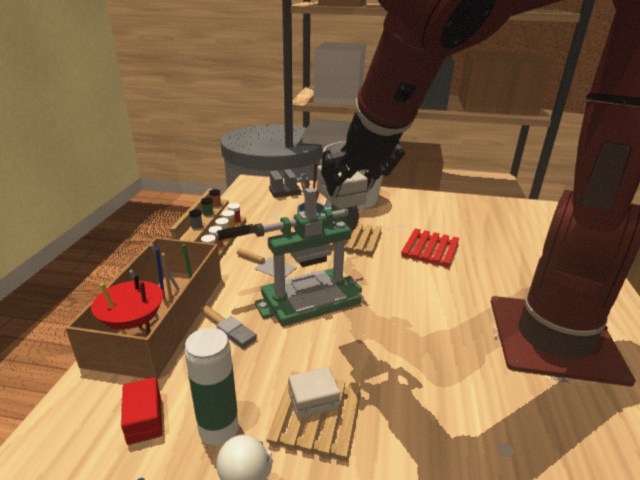

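```bash
python3 - <<'E'
from h import *
qt=tilt(P[2],np.radians(30),1)
tgt=RC-px*.033
for gp,v in((np.array([.485,-.05,.352]),.25),(np.array([.49,-.17,.352]),.25),(np.r_[tgt[:2]+px[:2]*.02,.34],.25)):
  try:
    env.move_linear(tcp(gp,qt),vel=v); st('wp')
  except env.IKError as e: print('IK',gp,e); break
for z in(.3,.2,.12,.053): print(z,env.inverse_kinematics(tcp(np.r_[tgt[:2],z],qt),qt))
pic('p12')
E
```

```text
wp t=28.28 tcp [ 0.4899 -0.0581  0.3354] F [ 0.1  0.3 -4.7] w=0.0558 q [-1.05 -0.31  0.57  1.95  0.69  1.44  0.01]
wp t=28.92 tcp [ 0.4951 -0.1775  0.3356] F [-0.2  1.  -5.1] w=0.0552 q [-0.86 -0.36  0.64  1.96  0.72  1.33  0.23]
wp t=29.68 tcp [ 0.4595 -0.3251  0.3236] F [ 0.9 -0.4 -4.8] w=0.0552 q [-0.54 -0.37  0.69  1.98  0.67  1.14  0.57]
0.3 [-0.4807 -0.3673  0.6357  2.074   0.6786  1.0724  0.5167]
0.2 [-0.5328 -0.2771  0.7575  2.2213  0.7386  0.8444  0.4157]
0.12 [-0.563  -0.1077  0.867   2.3108  0.7444  0.5965  0.3544]
0.053 [-0.5521  0.1248  0.9219  2.3616  0.6435  0.335   0.3711]
```

View pics/p12_side.png

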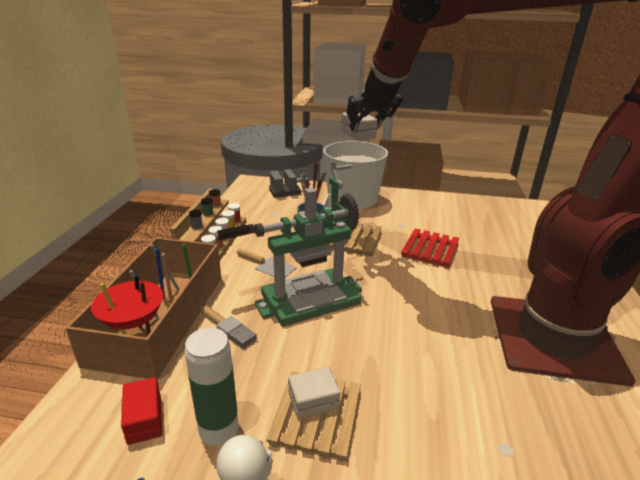

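```bash
python3 - <<'E'
from h import *
qt=tilt(P[2],np.radians(30),1)
tgt=RC-px*.0325
for z,v in((.30,.2),(.2,.2),(.12,.15),(.075,.1)):
  try:
    env.move_linear(tcp(np.r_[tgt[:2],z],qt),vel=v); st(z)
  except env.IKError as e: print('IK',z,e); break
pic('p13',{"side":(280,160,480,310),"top":(400,170,540,275)})
E
```

```text
0.3 t=30.16 tcp [ 0.4483 -0.3099  0.284 ] F [ 0.4 -0.6 -3. ] w=0.0553 q [-0.49 -0.37  0.64  2.07  0.68  1.08  0.52]
0.2 t=30.81 tcp [ 0.4492 -0.3108  0.1856] F [ 0.2  0.5 -4.1] w=0.0553 q [-0.49 -0.26  0.72  2.22  0.72  0.83  0.43]
0.12 t=31.49 tcp [ 0.4491 -0.3106  0.1052] F [ 0.6  0.5 -4.3] w=0.0552 q [-0.49 -0.09  0.8   2.31  0.72  0.59  0.37]
0.075 t=32.09 tcp [ 0.4487 -0.3105  0.0597] F [ 0.1 -0.1 -4.7] w=0.0549 q [-0.48  0.04  0.83  2.34  0.7   0.43  0.35]
```

View pics/p13_side.png

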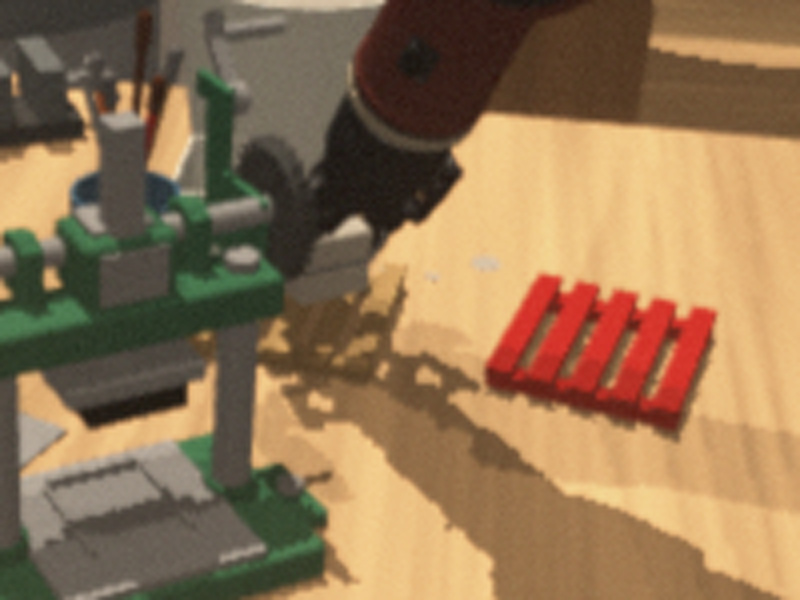

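View pics/p13_top.png

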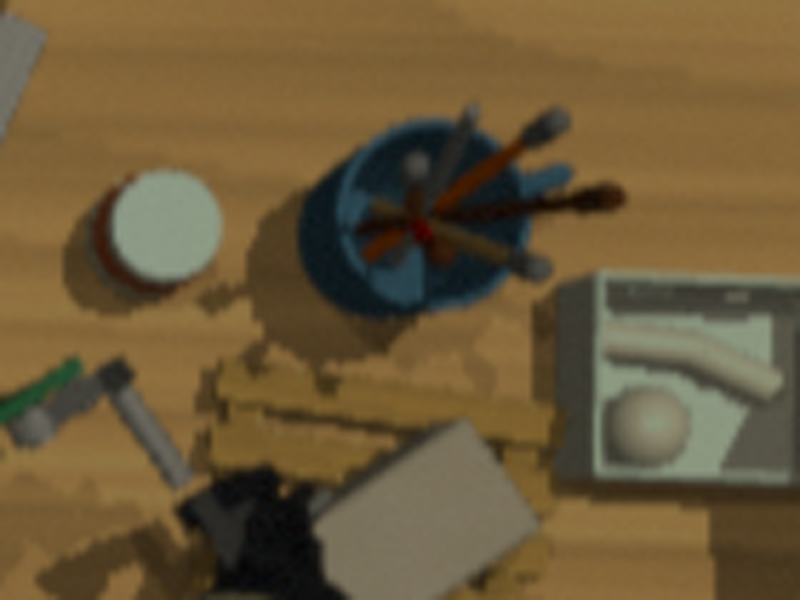

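```bash
python3 - <<'E'
from h import *
im=cv2.imread('pics/p13_top_full.png'); cv2.imwrite('pics/p13_b.png',cv2.resize(im[215:305,420:520],None,fx=6,fy=6,interpolation=cv2.INTER_CUBIC))
E
```

```text
(no output)
```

View pics/p13_b.png

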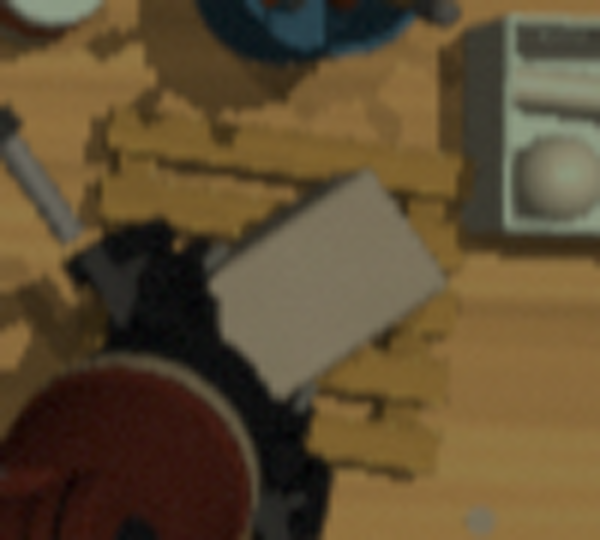

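```bash
python3 - <<'E'
from h import *
m=onplane('top',(474.1,261.8),.0915); print(m, m-RC)
qt=tilt(P[2],np.radians(30),1)
tgt=RC-px*.0325
z=.060
env.move_linear(tcp(np.r_[tgt[:2],z],qt),vel=.06); st(z)
while z>.0495:
  z-=.0012
  env.move_linear(tcp(np.r_[tgt[:2],z],qt),vel=.02); s=readout.sense(); print(round(z,4),s['contact_force'].round(1),s['tcp_pos'][2].round(4),s['time'])
  if s['contact_force'][2]>0: break
pic('p14',{"side":(280,160,480,310),"top":(400,200,540,305)})
E
```

```text
[ 0.4632 -0.3325  0.0915] [ 0.0021 -0.0031  0.0715]
0.06 t=32.59 tcp [ 0.448  -0.3104  0.0439] F [-0.4  0.2 -4.6] w=0.0552 q [-0.47  0.09  0.83  2.35  0.69  0.37  0.34]
0.0588 [ 0.3  0.2 -4.3] 0.0428 32.8417
0.0576 [ 0.4 -1.1 -3.6] 0.0414 33.0917
0.0564 [-0.1 -0.2 -4.6] 0.0401 33.3417
0.0552 [ 0.1  0.4 -4.5] 0.0389 33.5917
0.054 [ 0.4  0.1 -4.4] 0.0377 33.8417
0.0528 [-4.1  1.8  7.1] 0.0373 34.0917
```

View pics/p14_side.png

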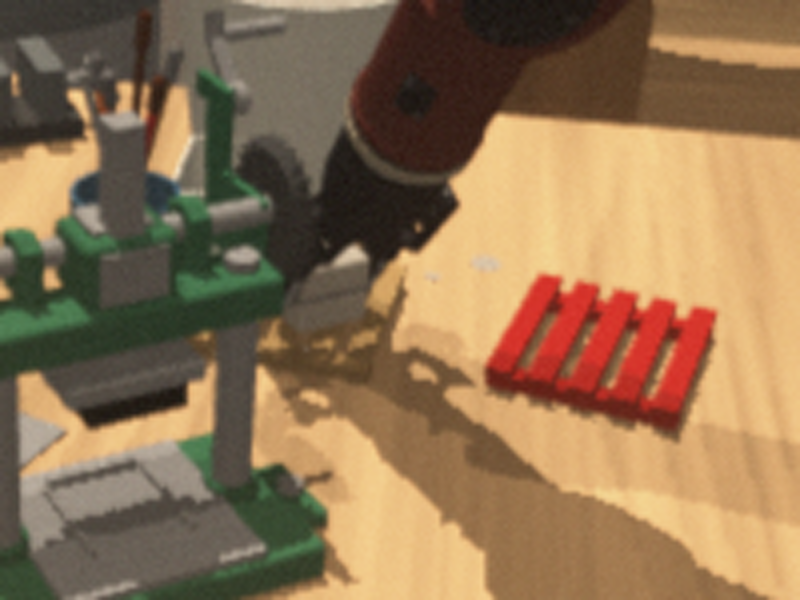

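```bash
python3 - <<'E'
from h import *
qt=tilt(P[2],np.radians(30),1)
env.move_gripper(.062,20); st('o1')
env.move_gripper(.078); s=st('o2')
env.move_linear(s['tcp_pos']+[0,0,.06],vel=.08); st('u')
env.move_linear(s['tcp_pos']+[0,0,.26],vel=.25); s=st('up')
env.move_to(s['tcp_pos']+[0.02,-.06,.08],quat(px,[0,0,-1])) if 0 else None
pic('p15',{"side":(280,160,480,310),"top":(400,200,540,305)})
E
```

```text
o1 t=34.43 tcp [ 0.4485 -0.3104  0.0369] F [ 0.4 -0.1  1.3] w=0.0617 q [-0.47  0.12  0.83  2.36  0.68  0.34  0.34]
o2 t=34.74 tcp [ 0.448  -0.3103  0.0366] F [ 0.1 -0.1 -0.6] w=0.0779 q [-0.47  0.12  0.83  2.36  0.68  0.34  0.34]
u t=35.64 tcp [ 0.4478 -0.3102  0.0962] F [-0.3  0.5 -0.7] w=0.0777 q [-0.5  -0.07  0.81  2.32  0.72  0.56  0.36]
up t=36.59 tcp [ 0.4472 -0.3103  0.2946] F [-0.9 -0.4 -0.6] w=0.0776 q [-0.42 -0.35  0.59  2.05  0.65  1.08  0.55]
```

View pics/p15_side.png

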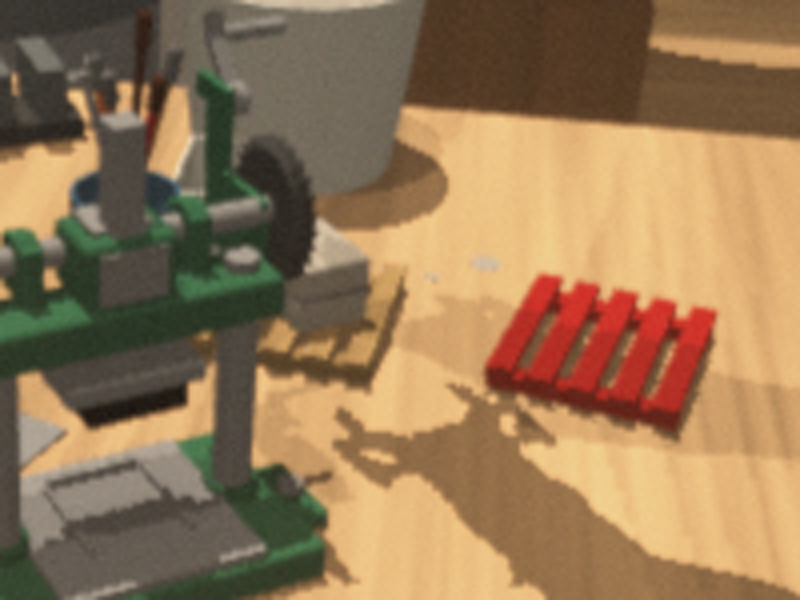

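View pics/p15_top.png

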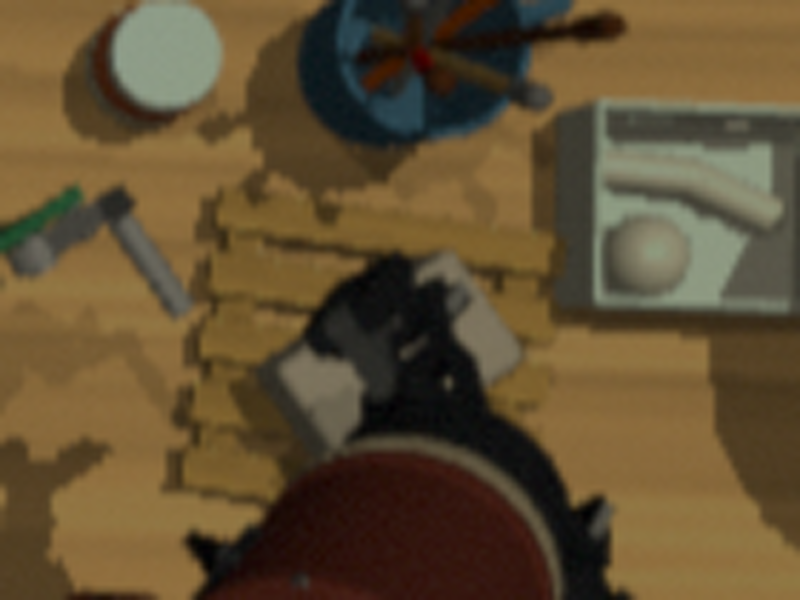

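```bash
python3 - <<'E'
from h import *
qd=quat(px,[0,0,-1])
s=readout.sense()
try: env.move_linear(s['tcp_pos']+[0.04,0.01,.13],vel=.25,ori=qd)
except env.IKError as e: print(e)
st('1')
env.move_to([.38,.33,.45],qd); st('2')
pic('p16',{"side":(280,160,480,310),"top":(400,200,540,305)})
E
```

```text
1 t=38.48 tcp [ 0.4873 -0.2998  0.4243] F [-0.2 -0.2  0.2] w=0.0780 q [-0.22  0.17  0.83  1.34 -0.13  1.69 -0.38]
2 t=40.77 tcp [0.3807 0.3292 0.45  ] F [-0.2  0.3  0.2] w=0.0781 q [-1.01 -0.    0.21  1.41  0.    1.73 -1.77]
```

View pics/p16_top.png

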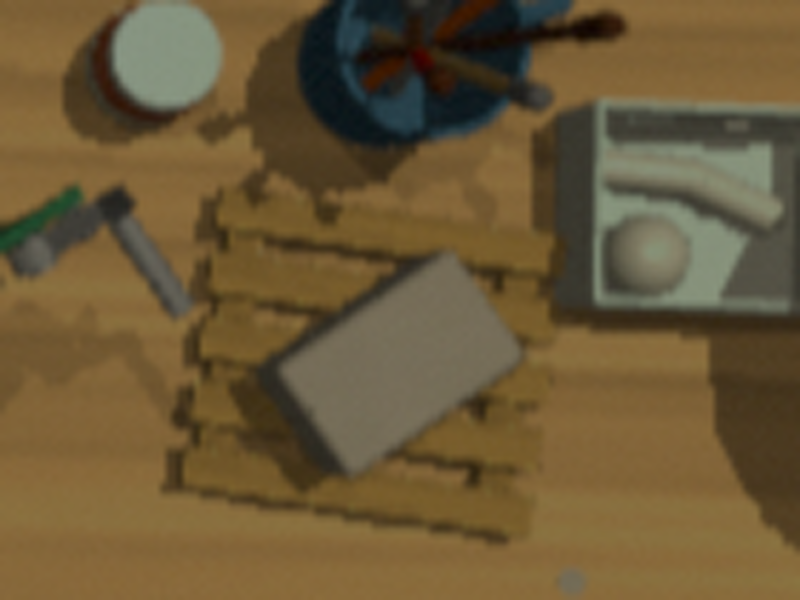

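View pics/p16_side_full.png

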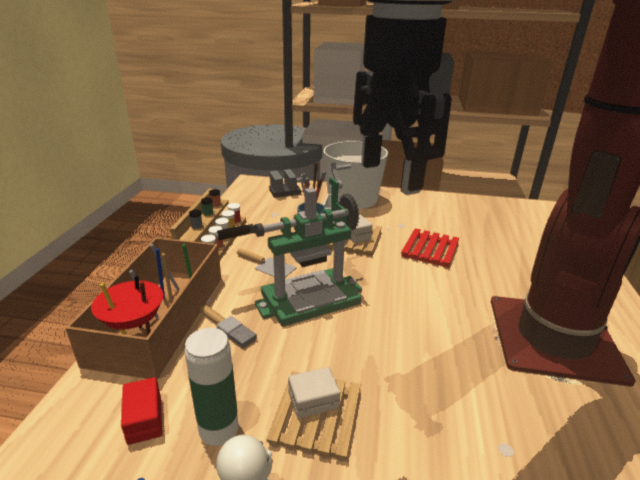

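View pics/p16_top_full.png

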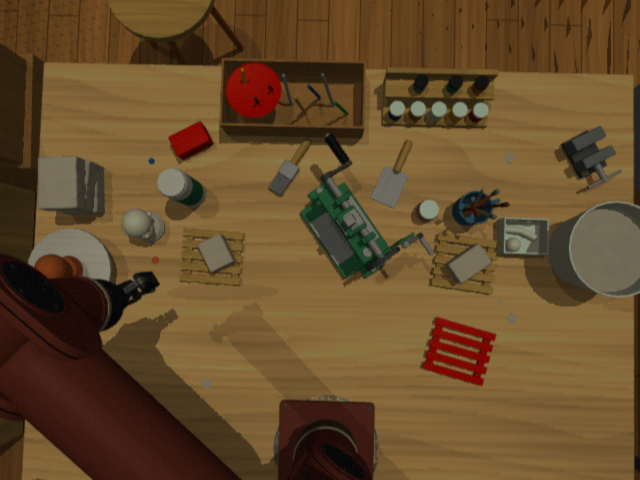

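```bash
python3 - <<'E'
from h import *
m=onplane('top',(469.7,263.0),.07); e=m-RC; a=RAZ
print(m,'rack-frame err',e[0]*np.cos(a)+e[1]*np.sin(a),-e[0]*np.sin(a)+e[1]*np.cos(a))
for n in('top','side'):
  A=cv2.GaussianBlur(cv2.imread(f'pics/{n}0.png'),(5,5),0).astype(int);B=cv2.GaussianBlur(cv2.imread(f'pics/p16_{n}_full.png'),(5,5),0).astype(int)
  d=(np.abs(A-B).max(2)>28).astype(np.uint8); k,l,s,c=cv2.connectedComponentsWithStats(d); print(n,[tuple(x[:5].tolist()) for x in s[1:] if x[4]>15])
E
```

```text
[ 0.4604 -0.3278  0.07  ] rack-frame err -0.0008755839758354101 0.0015193520338002812
top [(325, 137, 27, 38, 442), (280, 158, 41, 38, 541), (311, 165, 12, 13, 100), (270, 193, 35, 29, 326), (414, 232, 18, 23, 122), (441, 245, 50, 40, 1060), (385, 246, 17, 12, 76), (391, 257, 13, 18, 50), (2, 258, 245, 222, 22813), (380, 268, 8, 10, 34), (359, 279, 10, 12, 58), (28, 390, 9, 6, 37), (0, 395, 52, 50, 942), (64, 395, 4, 6, 16), (61, 403, 5, 5, 19), (0, 410, 7, 7, 28), (30, 417, 120, 63, 2289), (252, 433, 38, 33, 512), (315, 451, 14, 12, 77), (0, 458, 54, 22, 647), (349, 470, 14, 7, 70), (269, 473, 9, 7, 44)]
side [(367, 0, 83, 10, 441), (565, 0, 67, 215, 2365), (352, 12, 100, 184, 9732), (612, 138, 28, 12, 156), (404, 163, 5, 23, 64), (305, 187, 12, 19, 140), (629, 186, 11, 23, 149), (548, 192, 15, 35, 247), (350, 214, 22, 32, 384), (216, 223, 58, 26, 850), (530, 226, 16, 56, 216), (369, 237, 5, 6, 21), (288, 244, 44, 48, 1201), (611, 245, 29, 63, 620), (356, 278, 7, 3, 17), (361, 290, 15, 6, 58), (263, 299, 8, 9, 20), (231, 304, 26, 11, 161), (530, 308, 7, 7, 23), (258, 317, 8, 4, 24), (326, 316, 7, 4, 20), (249, 322, 40, 29, 414), (600, 334, 24, 20, 149), (626, 355, 14, 40, 177), (543, 358, 33, 17, 213), (551, 377, 66, 92, 2440), (513, 409, 104, 71, 4089), (617, 453, 23, 27, 419), (399, 477, 8, 3, 20)]
```

```bash
python3 - <<'E'
from bench import workorder, readout
print(readout.sense()['time']); print(workorder.finish_job())
E
```

```text
40.8667
the job is handed in; nothing more can be done
None
```

The job is done and handed in at 40.9 s of the 72 s allowed.

1. **Pawl:** I gripped its finger pin, carried it over the top to about 2.28 rad and let go. It stayed thrown back, clear of the wheel, in every later picture.
2. **Crank and platen:** I wound the crank backward from about 0.7 rad to its end stop. There the handle stopped moving and the force rose to about 22 N. The ram top then showed within 1 pixel of where the fully-up position should appear.
3. **Mould:** Only after that did I grip the mould's front end with the gripper tilted 30°. I drew it out level, carried it over the press and set it down on the empty rack with light contact, about 11 N.

**Last checks:**
- The mould lies flat and same side up, its centre about 2 mm from the rack's centre.
- It sits about 49° to the rack's sides, fully on the slats. Squaring it up would have pushed the arm to its joint limits.
- Comparing before-and-after pictures, the only changes I found are in the press parts, the mould, the arm and their shadows.
- An earlier camera estimate, taken while the mould was still held above the rack, was about 4 mm off centre. The final view, with nothing in the way, gave the 2 mm figure.
- No check failed. `finish_job` gives no verdict.

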